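Set out a polishing kit on the kit board

ROBOT

A 6-joint arm with a two-finger parallel gripper is mounted at the origin on the work surface. World frame = base frame: x ahead of the robot, y to its left, z up, the work surface at z = 0. Lengths are in m, angles in rad, forces in N, time in s.
With the tool pointing down it reaches from about 0.225 to 0.875 m from the base axis. Payload 3.4 kg.
Tool frame: the origin (TCP) lies between the finger pads; the fingertips stand 11 mm ahead of it and the grasp point (between the pads) lies 8 mm behind it (tips_ahead is the distance from the TCP to the fingertips, in m); z points along the fingers, x is the direction in which the jaws open and shut, and the axes are right-handed (so a half turn about z gives the same grasp; the last joint's range is limited). The gripper opens to 85 mm and grips with 20 to 120 N. Pads are 22 mm wide; open, the fingers measure 114 mm over their backs; the gripper's body (76 mm by 85 mm) begins 54 mm behind the grasp point. The pads swing forward as they close: fully open they stand 13 mm farther back than shut.
Start: joints at [-1.295, 0.276, 1.505, -0, 1.361, -0.121], TCP at [0.222, -0.53, 0.242] pointing down, gripper open.
Joint ranges: [-2.89, 2.89], [-0.75, 2.08], [0.22, 2.7], [-1.18, 4.32], [0.11, 2.71], [-2.7, 2.7]. Speed limits (rad/s): [2.57, 2.57, 3.14, 3.14, 3.14, 3.14].

INTERFACE

Orientations are given as a unit quaternion [w, x, y, z].
In Python, from rig import get_state, get_image, sign_off, masks_of, tips_ahead gives the robot as it stands.
- The arm moves only by the tool play_rows, never from a script. Its argument "series" is a list of rows, each an object of numbers: "fingers": the closure, from -1 (fully open) to 1 (shut); "dx", "dy", "dz": the shift along the world's x, y, z in mm; "turn": the turn about the world's z in rad. A call has 1 to 20 rows; each row shifts and turns the pose as measured when the row begins; what a row does not reach is not made up. A row lasts 1/12 s, in which the tool goes at most 41.7 mm and 7.16 degrees, less where a joint would pass 70% of its speed; a pose out of reach is approached as far as the arm can. A call with a gripper value outside its range is refused whole. The fingers move at their own pace and stop on an object; "squeeze" is the grip in N (left out, the last holds). Time passes only in rows, so rows that do not move let the fingers close. It gives the time, the measured TCP pose, the force and the opening at its end, in the units of the state.
- get_state(): the state, without advancing time (a new reading comes with each control period).
- get_image(name): name is "side" or "top" or "wrist"; returns a dict with "pixels" (384x512x3 uint8, red, green, blue), "vfov" (degrees; the focal length in pixels is half the picture's height over the tangent of half this angle, whatever the lens; pixels are square), "cx", "cy" (the principal point, pixels), "rvec" (rotation vector, rad) and "tvec" (3), from world to camera coordinates, as OpenCV has them; the wrist camera has in their place "hand_eye" (4x4, takes a point from camera to tool coordinates, whose origin is the TCP and whose axes are the tool frame's). Camera axes: x right, y down, z forward; pixel columns grow to the right and rows downward; lengths in m; the calibration is good to about 2 mm. A picture is of the moment at which its call begins: read the wrist's pose just before it. There is no depth.
- sign_off(): hands the job in, once; it reports no verdict.
Trained networks look in a picture, given as the dict that the camera call returned (one of the last four; its "shot" number tells which), for a name from the list of things; names that differ only in an ending like _2 or _b are one class to them, and where a whole thing is asked for, a point or a joint stands for the part that bears it (a point fixed in the world has none). Each returns a list of dicts, best first, with "p" (0 to 1); they miss things now and then, are a little off and sometimes report something else, mostly with a low value. They report only what shows in the picture. A call takes as long as a camera call. They do not tell look-alikes from the thing itself.
- masks_of(picture, label): "region" (384x512 bool, what is visible of it) and "xy" ([column, row] in pixels, amid what is visible of it).
The state is a dict: "clock": time; "qpos": joint angles; "qd": joint speeds; "effort": joint torques, N m; "position": TCP position; "ee_rot": TCP orientation; "contact_force": force on the tool from outside, world axes, zero at the start; "moment": the same for the moment, N m; "width": finger opening in m.
Only numpy, scipy, OpenCV 4.12 (cv2) and the standard library are available. Lean on these libraries where they do the work, as an engineer would, in place of code of your own. Each camera call takes 0.05 s, during which the arm holds its last target. There are 200 camera calls.

TASK

Set out the polishing kit on the plywood board. Lay the top red disc from the spring caddy flat, red side up, midway between the buffing wheel and the blue bin, and stand the brass hub, flange down, centred on it. Lay the brown bar straight in front of the wheel and the green bar straight in front of the bin (towards the yellow edge), lengthwise along that edge with about 4 cm clear between; let go of everything and do not shift the jar or screwdriver.

Things in the scene. Friction and masses are not known exactly. Their poses are not given: they have to be found in the camera images.
- board: Fixed plywood board, 240 (own x) x 340 (y) x 6 mm. Origin: centre of its underside, at bench height; x points away from its yellow edge (the one nearest the robot), y along that edge to the robot's left, z up; turned up to 15 degrees. Wheel and bin stand fixed on it in a row parallel to that edge, at board x +40, y +105 and -105 mm, either on either side; the row's midpoint is (+40, 0).
- wheel: Cream cotton buffing wheel lying flat on the board, fixed, 90 mm in diameter, 42 mm high, steel washer and bolt on its middle to 53 mm. Origin: centre of its underside, on the board's top (6 mm above the bench); axes parallel to the board's, so its front is towards -x.
- bin: Small blue plastic bin full of wooden dowels, fixed on the board, 90 mm by 90 mm, 55 mm high. Origin: centre of its underside, on the board's top; axes parallel to the board's, so its front is towards -x.
- caddy: Fixed spring caddy: upright aluminium tube, 72 mm outer, 64 mm inner diameter, rim 40 mm above the bench, on a dark 90 mm square flange 6 mm thick. It holds two like discs, one on the other, centred in it within 2 mm; when the top one is lifted straight out, a weak spring (2 N) raises the other 20 mm to the same height; that one stays. Origin: centre of its underside; z up, the axis.
- disc: Top disc in the caddy, loose: 60 mm diameter, 20 mm thick, red felt with a black centre dot above, black backing below, 0.09 kg. At the start its underside is 34 mm and its top 54 mm above the bench: the upper 14 mm stand proud of the rim, to be gripped across the diameter. It is at its lower stop and sinks no further. Origin: centre of its underside (black face); z up.
- hub: Brass hub, loose, about 0.13 kg: flange 42 mm in diameter and 6 mm thick at the bottom, above it a round neck 27 mm in diameter up to 26 mm total height. It stands upright on the bench, flange down; grip it by the neck. Origin: centre of its underside; z up along its axis.
- bar_brown: Dark brown bar of polishing compound, a rounded block 30 mm wide (own x), 80 mm long (own y), 28 mm high, about 0.13 kg, loose, lying flat on the bench at any angle within about 35 degrees of sideways to the robot. Origin: centre of its underside; z up.
- bar_green: Dark green bar of polishing compound, a rounded block 30 mm wide (own x), 80 mm long (own y), 28 mm high, about 0.13 kg, loose, lying flat on the bench at any angle within about 35 degrees of sideways to the robot. Origin: centre of its underside; z up.
- jar: Bystander: amber jar with a black cap, loose, 60 mm in diameter, 80 mm high, standing on the bench beyond the parts. Origin: centre of its underside. Not to be moved.
- screwdriver: Bystander: orange-handled screwdriver about 160 mm long, lying on the bench beyond the parts, loose. Origin under its middle, at bench height; its length is along own x. Not to be moved.
There are look-alikes about, which are no part of the job. Leave any orange look-alike of the bar_green alone. Of the things like the hub, leave any that is turquoise; of the rest the smaller one is meant.

How it is judged:
At the end, for the whole second after the job is handed in: Disc flat within 15 mm of the row's midpoint; hub upright on it, within 10 mm; brown bar before the wheel, green before the bin: flat, gap 22 to 58 mm, sideways within 15 mm, parallel to the yellow edge within 15 degrees; all let go, at rest (x of disc in the frame of board between 0.025 and 0.055 m and y of disc in the frame of board between -0.015 and 0.015 m and z of disc in the frame of board between 0.003 and 0.01 m and horizontal distance between hub and disc below 0.01 m and z of hub in the frame of disc between 0.017 and 0.024 m and x of bar_brown in the frame of wheel between -0.118 and -0.082 m and y of bar_brown in the frame of wheel between -0.015 and 0.015 m and z of bar_brown in the frame of board between 0.003 and 0.01 m and angle between the y axis of each of bar_brown, bar_green and the y axis of board, either way round below 0.26 rad and x of bar_green in the frame of bin between -0.118 and -0.082 m and y of bar_green in the frame of bin between -0.015 and 0.015 m and z of bar_green in the frame of board between 0.003 and 0.01 m and angle between each of disc, hub, bar_brown, bar_green's own z axis and vertical below 0.12 rad and linear speed of each of disc, hub, bar_brown, bar_green below 0.02 m/s and angular speed of each of disc, hub, bar_brown, bar_green below 0.2 rad/s); the robot touches nothing.
It fails at once if the jar was shifted by more than 20 mm (distance of jar from where it was at the start of the episode above 0.02 m).
It fails at once if the screwdriver was shifted by more than 20 mm (distance of screwdriver from where it was at the start of the episode above 0.02 m).
It also fails if it takes over 112 s, if anything falls off the work surface, if the arm or the gripper's body presses on something with over 40 N, if the wrist force passes 120 N, or if a joint passes its speed limit or range.

## Working session

There is one attempt and no reset: what is moved stays moved. The work goes in short steps, Python scripts to look and compute and a tool call to move; the robot and the scene stay as the last step left them, time stands still between calls to the robot, and variables do not carry over. Pictures are saved under pics/ and viewed, about 12 in all and at most 16, crops included, and the job is handed in when it is done.

Besides the shell and the picture viewer there is one more tool, called in YAML: its name, and indented under it one key for each argument. play_rows: Moves the arm, as the interface text tells. Its arguments: {"type":"object","properties":{"series":{"type":"array"},"squeeze":{"type":"number"}},"required":["series"]}

```bash
mkdir -p pics; cat > h.py <<'E'
import numpy as np, cv2
from rig import *
def cam(im):
    h=im["pixels"].shape[0]; f=h/2/np.tan(np.radians(im["vfov"])/2)
    K=np.array([[f,0,im["cx"]],[0,f,im["cy"]],[0,0,1]])
    if "rvec" in im and im["rvec"] is not None:
        R=cv2.Rodrigues(np.array(im["rvec"],float))[0]; t=np.array(im["tvec"],float)
        return K,R,t.ravel()
    s=im["_s"]; from scipy.spatial.transform import Rotation as Ro
    w,x,y,z=s["ee_rot"]; T=np.eye(4); T[:3,:3]=Ro.from_quat([x,y,z,w]).as_matrix(); T[:3,3]=s["position"]
    T=np.linalg.inv(T@np.array(im["hand_eye"])); return K,T[:3,:3],T[:3,3]
def grab(n):
    s=get_state(); im=get_image(n); im["_s"]=s; return im
def pix2w(im,uv,z):
    K,R,t=cam(im); d=R.T@np.linalg.inv(K)@np.array([uv[0],uv[1],1.]); c=-R.T@t
    return (c+d*(z-c[2])/d[2])[:2]
def w2pix(im,p):
    K,R,t=cam(im); q=K@(R@np.array(p,float)+t); return q[:2]/q[2]
def save(im,name,crop=None,k=1.5):
    a=im["pixels"]
    if crop: a=a[crop[1]:crop[3],crop[0]:crop[2]]
    cv2.imwrite("pics/"+name,cv2.resize(a[:,:,::-1],None,fx=k,fy=k,interpolation=cv2.INTER_CUBIC))
def corner(region,im,z):
    c=max(cv2.findContours(region.astype(np.uint8),0,2)[0],key=cv2.contourArea)[:,0]
    return np.array([pix2w(im,p,z) for p in c])
E
python3 - <<'E'
from h import *
im=grab("top"); save(im,"top.png"); s=im["_s"]; print(s["clock"],s["position"],s["ee_rot"],s["width"])
for n,z in [("board",.006),("wheel",.04),("bin",.055),("caddy",.04),("disc",.054),("hub",.026),("bar_brown",.028),("bar_green",.028),("jar",.08),("screwdriver",.015)]:
    for m in masks_of(im,n)[:4]:
        P=corner(m["region"],im,z).astype(np.float32); r=cv2.minAreaRect(P*1000)
        print(n,round(m["p"],2),np.round(m["xy"]),m["region"].sum(),"xy",pix2w(im,m["xy"],z).round(3),"rect",np.round(r[0]),np.round(r[1]),round(r[2],1))
im=grab("side"); save(im,"side.png")
E
```

```text
0.0 [ 0.22205914 -0.52984007  0.24145041] [-5.75885464e-04  8.32608610e-01 -5.53861068e-01 -6.98697959e-04] 0.08525502682507674
board 0.7 [179. 218.] 10100 xy [0.555 0.148] rect [584. 154.] [343. 242.] 82.8
wheel 0.61 [221. 194.] 1091 xy [0.611 0.04 ] rect [609.  45.] [89. 90.] 45.9
bin 0.62 [132. 182.] 1736 xy [0.638 0.253] rect [636. 248.] [109.  97.] 83.9
caddy 0.81 [292. 251.] 713 xy [ 0.471 -0.13 ] rect [ 485. -151.] [85. 87.] 70.2
disc 0.75 [301. 247.] 524 xy [ 0.482 -0.149] rect [ 486. -155.] [60. 56.] 89.5
hub 0.78 [352. 198.] 217 xy [ 0.602 -0.287] rect [ 608. -283.] [41. 38.] 89.7
hub 0.56 [366. 165.] 208 xy [ 0.687 -0.327] rect [ 691. -334.] [37. 42.] 43.5
hub 0.55 [397. 243.] 507 xy [ 0.489 -0.39 ] rect [ 485. -390.] [59. 61.] 43.0
bar_brown 0.55 [356. 252.] 416 xy [ 0.469 -0.288] rect [ 468. -289.] [33. 80.] 36.4
bar_green 0.9 [292. 188.] 403 xy [ 0.626 -0.135] rect [ 624. -132.] [32. 83.] 22.3
bar_green 0.56 [307. 146.] 395 xy [ 0.736 -0.176] rect [ 735. -172.] [34. 84.] 17.3
jar 0.93 [268. 126.] 561 xy [ 0.77  -0.074] rect [773. -69.] [53. 76.] 88.9
screwdriver 0.76 [341. 135.] 366 xy [ 0.769 -0.269] rect [ 735. -277.] [160.  27.] 8.4
screwdriver 0.43 [181. 220.] 10278 xy [0.552 0.142] rect [584. 153.] [340. 242.] 82.6
```

View pics/top.png

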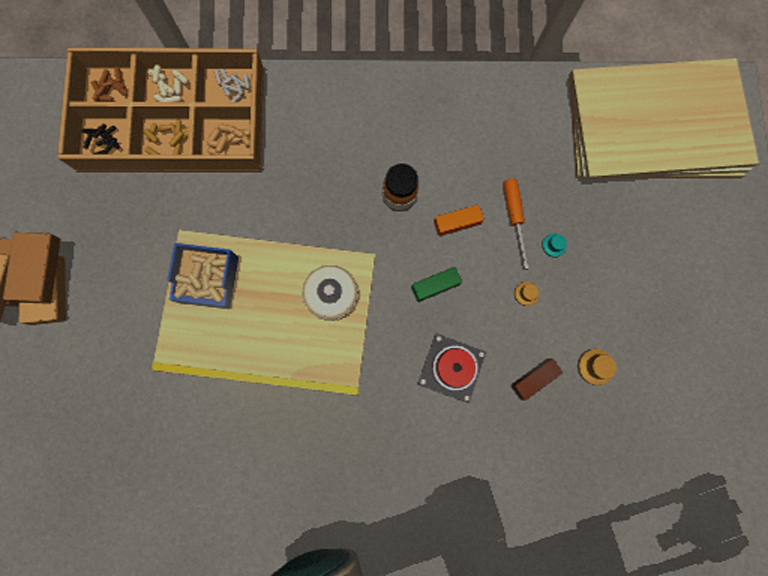

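View pics/side.png

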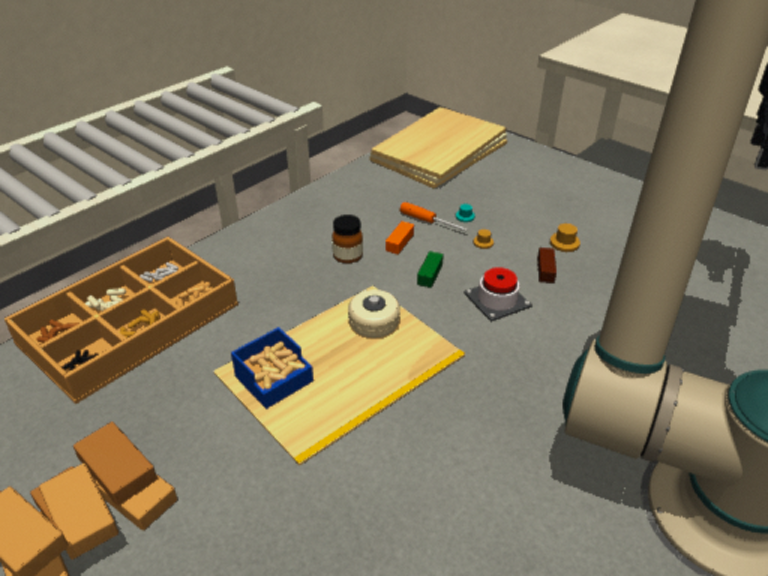

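Candidates, in full-resolution top pixels:
- **Hub:** small brass (352,198), large brass (397,243) and turquoise (366,165). I choose the small brass one, whose flange measures about 41 mm.
- **Green bar:** green (292,188) and orange (307,146). I choose the green one.
- **Brown bar:** only (356,252).

The board is yawed about -7.2°. Its row midpoint is near (0.624, 0.149), the wheel is on the right and the bin on the left.

I'll go above the brown bar first.

play_rows:
  series:
    - {"dx": 16.4,"dy": 16,"dz": -2,"turn": 0.12,"fingers": -1}
    - {"dx": 16.4,"dy": 16,"dz": -2,"turn": 0.12,"fingers": -1}
    - {"dx": 16.4,"dy": 16,"dz": -2,"turn": 0.12,"fingers": -1}
    - {"dx": 16.4,"dy": 16,"dz": -2,"turn": 0.12,"fingers": -1}
    - {"dx": 16.4,"dy": 16,"dz": -2,"turn": 0.12,"fingers": -1}
    - {"dx": 16.4,"dy": 16,"dz": -2,"turn": 0.12,"fingers": -1}
    - {"dx": 16.4,"dy": 16,"dz": -2,"turn": 0.12,"fingers": -1}
    - {"dx": 16.4,"dy": 16,"dz": -2,"turn": 0.12,"fingers": -1}
    - {"dx": 16.4,"dy": 16,"dz": -2,"turn": 0.12,"fingers": -1}
    - {"dx": 16.4,"dy": 16,"dz": -2,"turn": 0.12,"fingers": -1}
    - {"dx": 16.4,"dy": 16,"dz": -2,"turn": 0.12,"fingers": -1}
    - {"dx": 16.4,"dy": 16,"dz": -2,"turn": 0.12,"fingers": -1}
    - {"dx": 16.4,"dy": 16,"dz": -2,"turn": 0.12,"fingers": -1}
    - {"dx": 16.4,"dy": 16,"dz": -2,"turn": 0.12,"fingers": -1}
    - {"dx": 16.4,"dy": 16,"dz": -2,"turn": 0.12,"fingers": -1}

```text
clock: 1.85
position: [0.4748, -0.2835, 0.2127]
ee_rot: [0.002, 0.94, 0.34, 0.003]
contact_force: [0.5, 0.5, -0.3]
width: 0.0857
```

```bash
cat >> h.py <<'E'
def psi(s):
    from scipy.spatial.transform import Rotation as Ro
    w,x,y,z=s["ee_rot"]; v=Ro.from_quat([x,y,z,w]).as_matrix(); return np.arctan2(v[1,0],v[0,0]), v[:,2]
def look(cam_,names):
    im=grab(cam_); s=im["_s"]
    print("t",round(s["clock"],2),"tcp",np.round(s["position"],4),"psi",round(psi(s)[0],3),"w",round(s["width"],4),"F",np.round(s["contact_force"],1),"q6",round(s["qpos"][5],2))
    for n,z in names:
        for m in masks_of(im,n)[:4]:
            P=corner(m["region"],im,z).astype(np.float32); r=cv2.minAreaRect(P*1000); c,rad=cv2.minEnclosingCircle(P*1000)
            print(n,round(m["p"],2),np.round(m["xy"]),"rect",np.round(r[0],1),np.round(r[1]),round(r[2],1),"circ",np.round(c,1),round(rad,1))
    return im
E
python3 - <<'E'
from h import *
print("tips",tips_ahead if not callable(tips_ahead) else tips_ahead())
im=look("wrist",[("bar_brown",.028),("bar_green",.028),("hub",.026),("disc",.054)]); save(im,"w1.png")
E
```

```text
tips 0.011
t 1.85 tcp [ 0.4748 -0.2835  0.2127] psi 0.694 w 0.0857 F [ 0.5  0.5 -0.3] q6 -1.36
bar_brown 0.9 [243. 173.] rect [ 465.  -292.2] [32. 83.] 34.7 circ [ 465.7 -291.8] 42.6
bar_brown 0.33 [511. 200.] rect [ 746.5 -103.3] [ 4. 27.] 56.2 circ [ 747.6 -101.8] 13.3
bar_green 0.72 [427. 156.] rect [ 617.7 -135.6] [44. 79.] 22.7 circ [ 619.4 -134.4] 42.0
bar_green 0.65 [455. 229.] rect [ 725.6 -175.8] [52. 80.] 15.3 circ [ 725.8 -176.2] 44.9
bar_green 0.44 [484.  39.] rect [584.2  -7.9] [ 56. 160.] 82.7 circ [580.9 -33.9] 79.8
hub 0.98 [326. 232.] rect [ 598.2 -285. ] [40. 37.] 12.5 circ [ 599.7 -286.5] 22.8
hub 0.97 [206. 236.] rect [ 482.6 -390.3] [64. 56.] 79.2 circ [ 484.5 -390.7] 33.6
hub 0.7 [334. 294.] rect [ 678.8 -345. ] [15. 47.] 66.3 circ [ 681.  -339.9] 23.5
disc 0.78 [342.  96.] rect [ 483.8 -157.4] [61. 59.] 33.8 circ [ 485.  -157.9] 31.0
```

View pics/w1.png

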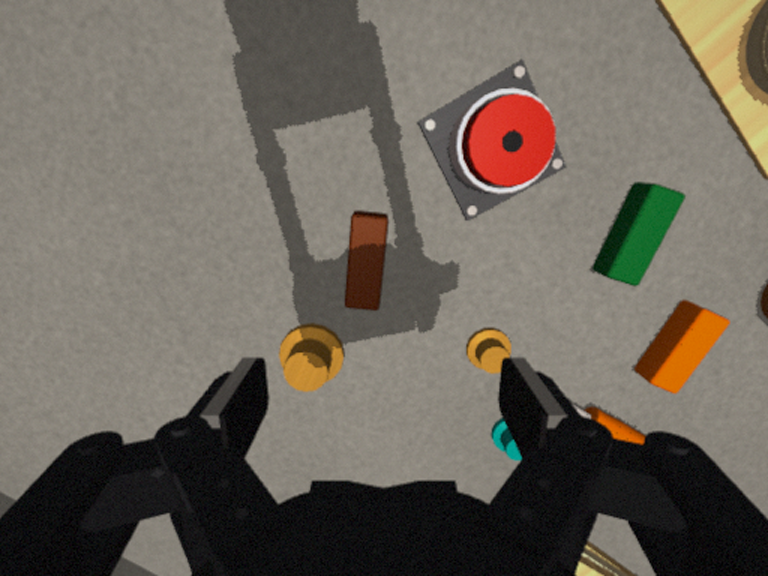

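The wrist view shows the brown bar clear at (243,173). The small brass hub is at (326,232), the large one at (206,236). Next I descend on the brown bar.

play_rows:
  series:
    - {"dx": -4.5,"dy": -4,"dz": -15,"turn": -0.04,"fingers": -1}
    - {"dx": -4.5,"dy": -4,"dz": -30,"turn": -0.04}
    - {"dz": -30}
    - {"dz": -30}
    - {"dz": -30}
    - {"dz": -25}
    - {"dz": -12}
    - {"dz": 0}
    - {"dz": 0}
  squeeze: 40

```text
invalid input at $.series[1]: expected keys fingers, dx, dy, dz, turn
```

```bash
python3 -c "
from h import *
im=look('wrist',[('bar_brown',.028)])"
```

```text
t 2.1 tcp [ 0.4738 -0.2847  0.2127] psi 0.688 w 0.0853 F [ 0.1  0.2 -0.4] q6 -1.36
bar_brown 0.6 [243. 173.] rect [ 466. -292.] [31. 81.] 33.8 circ [ 464.8 -292.9] 41.6
```

play_rows:
  series:
    - {"dx": -4,"dy": -3.5,"dz": -15,"turn": -0.045,"fingers": -1}
    - {"dx": -4,"dy": -3.5,"dz": -30,"turn": -0.045,"fingers": -1}
    - {"dx": 0,"dy": 0,"dz": -30,"turn": 0,"fingers": -1}
    - {"dx": 0,"dy": 0,"dz": -30,"turn": 0,"fingers": -1}
    - {"dx": 0,"dy": 0,"dz": -30,"turn": 0,"fingers": -1}
    - {"dx": 0,"dy": 0,"dz": -25,"turn": 0,"fingers": -1}
    - {"dx": 0,"dy": 0,"dz": -12,"turn": 0,"fingers": -1}
    - {"dx": 0,"dy": 0,"dz": 0,"turn": 0,"fingers": -1}
    - {"dx": 0,"dy": 0,"dz": 0,"turn": 0,"fingers": -1}
  squeeze: 40

```text
clock: 2.95
position: [0.4606, -0.302, 0.039]
ee_rot: [0.008, 0.959, 0.282, 0.005]
contact_force: [-0.0, 0.1, -0.3]
width: 0.0854
```

```bash
python3 -c "
from h import *
im=look('wrist',[('bar_brown',.028)])"
```

```text
t 2.95 tcp [ 0.4606 -0.302   0.039 ] psi 0.572 w 0.0854 F [-0.   0.1 -0.3] q6 -1.28
bar_brown 0.7 [270. 221.] rect [ 464.1 -291.6] [30. 83.] 34.0 circ [ 464.5 -291.3] 43.1
bar_brown 0.49 [391.  73.] rect [ 475.1 -180.2] [58. 86.] 71.1 circ [ 475.7 -178.8] 50.7
```

play_rows:
  series:
    - {"dx": 4,"dy": 10,"dz": 0,"turn": 0.02,"fingers": -1}
    - {"dx": 0,"dy": 0,"dz": -12,"turn": 0,"fingers": -1}
    - {"dx": 0,"dy": 0,"dz": -12,"turn": 0,"fingers": -1}
    - {"dx": 0,"dy": 0,"dz": 0,"turn": 0,"fingers": -1}
    - {"dx": 0,"dy": 0,"dz": 0,"turn": 0,"fingers": -1}

```text
clock: 3.47
position: [0.4706, -0.2937, 0.0228]
ee_rot: [0.015, 0.956, 0.293, 0.011]
contact_force: [0.6, -0.2, 0.5]
width: 0.0851
```

play_rows:
  series:
    - {"dx": -5,"dy": 2,"dz": -5,"turn": 0,"fingers": -1}
    - {"dx": 0,"dy": 0,"dz": -2,"turn": 0,"fingers": -0.5}
    - {"dx": 0,"dy": 0,"dz": 0,"turn": 0,"fingers": 0.2}
    - {"dx": 0,"dy": 0,"dz": 0,"turn": 0,"fingers": 0.6}
    - {"dx": 0,"dy": 0,"dz": 0,"turn": 0,"fingers": 1}
    - {"dx": 0,"dy": 0,"dz": 0,"turn": 0,"fingers": 1}
    - {"dx": 0,"dy": 0,"dz": 0,"turn": 0,"fingers": 1}
    - {"dx": 0,"dy": 0,"dz": 0,"turn": 0,"fingers": 1}

```text
clock: 4.13
position: [0.4672, -0.292, 0.0194]
ee_rot: [0.018, 0.956, 0.294, 0.013]
contact_force: [0.3, -0.4, -1.6]
width: 0.0288
```

```bash
python3 -c "
from h import *
im=look('wrist',[('bar_brown',.028)])
print(psi(im['_s'])[1])"
```

```text
t 4.13 tcp [ 0.4672 -0.292   0.0194] psi 0.597 w 0.0288 F [ 0.3 -0.4 -1.6] q6 -1.28
bar_brown 0.73 [254. 245.] rect [ 466.1 -289.8] [30. 85.] 34.1 circ [ 466.1 -289.8] 44.1
[ 0.03461381 -0.02626479 -0.99905558]
```

play_rows:
  series:
    - {"dx": 0,"dy": 0,"dz": 20,"turn": 0,"fingers": 1}
    - {"dx": 0,"dy": 0,"dz": 30,"turn": 0,"fingers": 1}
    - {"dx": 0,"dy": 0,"dz": 30,"turn": 0,"fingers": 1}
    - {"dx": 0,"dy": 0,"dz": 30,"turn": 0,"fingers": 1}
    - {"dx": 3,"dy": 24,"dz": 0,"turn": -0.05,"fingers": 1}
    - {"dx": 3,"dy": 24,"dz": 0,"turn": -0.05,"fingers": 1}
    - {"dx": 3,"dy": 24,"dz": 0,"turn": -0.05,"fingers": 1}
    - {"dx": 3,"dy": 24,"dz": 0,"turn": -0.05,"fingers": 1}
    - {"dx": 3,"dy": 24,"dz": 0,"turn": -0.05,"fingers": 1}
    - {"dx": 3,"dy": 24,"dz": 0,"turn": -0.05,"fingers": 1}
    - {"dx": 3,"dy": 24,"dz": 0,"turn": -0.05,"fingers": 1}
    - {"dx": 3,"dy": 24,"dz": 0,"turn": -0.05,"fingers": 1}
    - {"dx": 3,"dy": 24,"dz": 0,"turn": -0.05,"fingers": 1}
    - {"dx": 3,"dy": 24,"dz": 0,"turn": -0.05,"fingers": 1}
    - {"dx": 3,"dy": 24,"dz": 0,"turn": -0.05,"fingers": 1}
    - {"dx": 3,"dy": 24,"dz": 0,"turn": -0.05,"fingers": 1}
    - {"dx": 3,"dy": 24,"dz": 0,"turn": -0.05,"fingers": 1}
    - {"dx": 3,"dy": 24,"dz": 0,"turn": -0.05,"fingers": 1}
    - {"dx": 0,"dy": 0,"dz": 0,"turn": 0,"fingers": 1}
    - {"dx": 0,"dy": 0,"dz": 0,"turn": 0,"fingers": 1}

```text
clock: 5.9
position: [0.5052, 0.06, 0.1296]
ee_rot: [0.018, 0.997, -0.072, 0.004]
contact_force: [-0.5, -0.4, -1.6]
width: 0.0292
```

```bash
python3 - <<'E'
from h import *
im=look('wrist',[('wheel',.04),('board',.006)])
print(psi(im['_s'])[1]); save(im,"w2.png")
m=masks_of(im,"bar_brown")
s=im['_s']
for z in (s['position'][2]-.02,s['position'][2]+.008):
    for q in m[:1]:
        r=cv2.minAreaRect((corner(q["region"],im,z)*1000).astype(np.float32)); print("held",z,r)
E
```

```text
t 5.9 tcp [0.5052 0.06   0.1296] psi -0.144 w 0.0292 F [-0.5 -0.4 -1.6] q6 0.17
wheel 0.64 [370. 193.] rect [607.2  47.1] [89. 98.] 62.4 circ [607.2  47.7] 49.7
board 0.94 [311.  88.] rect [576.9  96.2] [221. 241.] 82.3 circ [576.3  97. ] 162.2
[ 0.00479887 -0.03633078 -0.9993283 ]
held 0.10964088991657843 ((503.80499267578125, 44.436702728271484), (106.02183532714844, 36.657752990722656), 81.84613800048828)
held 0.13764088991657844 ((505.96734619140625, 62.28437042236328), (86.04087829589844, 29.749204635620117), 81.84613800048828)
```

View pics/w2.png

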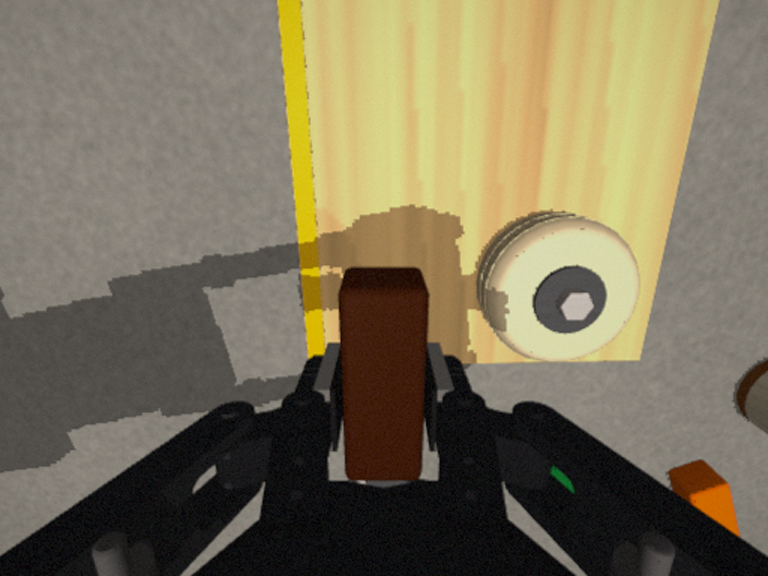

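play_rows:
  series:
    - {"dx": 4,"dy": -3,"dz": -10,"turn": 0.02,"fingers": 1}
    - {"dx": 0,"dy": 0,"dz": -20,"turn": 0,"fingers": 1}
    - {"dx": 0,"dy": 0,"dz": -20,"turn": 0,"fingers": 1}
    - {"dx": 0,"dy": 0,"dz": -20,"turn": 0,"fingers": 1}
    - {"dx": 0,"dy": 0,"dz": -10,"turn": 0,"fingers": 1}
    - {"dx": 0,"dy": 0,"dz": 0,"turn": 0,"fingers": 1}
    - {"dx": 0,"dy": 0,"dz": 0,"turn": 0,"fingers": 1}

```text
clock: 6.68
position: [0.5109, 0.0473, 0.0489]
ee_rot: [0.019, 0.998, -0.068, 0.007]
contact_force: [1.0, -0.5, -1.9]
width: 0.0292
```

play_rows:
  series:
    - {"dx": 0,"dy": 10,"dz": 0,"turn": 0.01,"fingers": 1}
    - {"dx": 0,"dy": 1,"dz": -8,"turn": 0,"fingers": 1}
    - {"dx": 0,"dy": 1,"dz": -8,"turn": 0,"fingers": 1}
    - {"dx": 0,"dy": 0,"dz": 0,"turn": 0,"fingers": 1}
    - {"dx": 0,"dy": 0,"dz": 0,"turn": 0,"fingers": 1}

```text
clock: 7.1
position: [0.5133, 0.0594, 0.0343]
ee_rot: [0.019, 0.998, -0.063, 0.01]
contact_force: [0.5, -0.2, -0.7]
width: 0.029
```

play_rows:
  series:
    - {"dx": -2,"dy": -2,"dz": -5,"turn": 0,"fingers": 1}
    - {"dx": 0,"dy": 0,"dz": -3,"turn": 0,"fingers": 1}
    - {"dx": 0,"dy": 0,"dz": -2,"turn": 0,"fingers": 1}
    - {"dx": 0,"dy": 0,"dz": 0,"turn": 0,"fingers": 1}

```text
clock: 7.43
position: [0.5122, 0.0576, 0.0256]
ee_rot: [0.018, 0.998, -0.063, 0.011]
contact_force: [0.1, 0.1, -1.6]
width: 0.0292
```

play_rows:
  series:
    - {"dx": 0,"dy": 0,"dz": -1,"turn": 0,"fingers": 1}
    - {"dx": 0,"dy": 0,"dz": 0,"turn": 0,"fingers": 0}
    - {"dx": 0,"dy": 0,"dz": 0,"turn": 0,"fingers": -0.15}
    - {"dx": 0,"dy": 0,"dz": 0,"turn": 0,"fingers": -0.15}
    - {"dx": 0,"dy": 0,"dz": 0,"turn": 0,"fingers": -0.15}
    - {"dx": 0,"dy": 0,"dz": 10,"turn": 0,"fingers": -0.15}
    - {"dx": 0,"dy": 0,"dz": 25,"turn": 0,"fingers": -0.15}
    - {"dx": 0,"dy": 0,"dz": 30,"turn": 0,"fingers": -0.3}
    - {"dx": 0,"dy": 0,"dz": 30,"turn": 0,"fingers": -0.5}
    - {"dx": 0,"dy": 0,"dz": 30,"turn": 0,"fingers": -0.5}
    - {"dx": 0,"dy": 0,"dz": 0,"turn": 0,"fingers": -1}

```text
clock: 8.35
position: [0.5103, 0.0573, 0.156]
ee_rot: [0.019, 0.998, -0.063, 0.009]
contact_force: [0.7, 0.0, -0.3]
width: 0.0742
```

```bash
python3 - <<'E'
from h import *
im=look('wrist',[('wheel',.04),('bar_brown',.034)])
print(psi(im['_s'])[1])
im=look('top',[('bar_brown',.034),('bar_green',.028)])
E
```

```text
t 8.35 tcp [0.5103 0.0573 0.156 ] psi -0.126 w 0.0742 F [ 0.7  0.  -0.3] q6 0.15
wheel 0.78 [352. 184.] rect [608.7  47.3] [92. 92.] 85.5 circ [606.4  46.4] 48.9
bar_brown 0.96 [255. 179.] rect [513.2  58.2] [84. 30.] 83.5 circ [514.6  58.1] 43.4
[ 0.01647053 -0.03829553 -0.99913071]
t 8.5 tcp [0.5063 0.0572 0.1501] psi -0.126 w 0.0855 F [ 0.4  0.2 -0.2] q6 0.15
bar_green 0.97 [306. 148.] rect [ 734.8 -172. ] [35. 84.] 15.6 circ [ 733.7 -172.4] 43.3
bar_green 0.64 [293. 191.] rect [ 624.1 -131.1] [33. 83.] 22.7 circ [ 626.2 -130.3] 42.5
```

play_rows:
  series:
    - {"dx": 13,"dy": -20.5,"dz": 6,"turn": 0.058,"fingers": -1}
    - {"dx": 13,"dy": -20.5,"dz": 3,"turn": 0.058,"fingers": -1}
    - {"dx": 13,"dy": -20.5,"dz": 2,"turn": 0.058,"fingers": -1}
    - {"dx": 13,"dy": -20.5,"dz": 0,"turn": 0.058,"fingers": -1}
    - {"dx": 13,"dy": -20.5,"dz": 0,"turn": 0.058,"fingers": -1}
    - {"dx": 13,"dy": -20.5,"dz": 0,"turn": 0.058,"fingers": -1}
    - {"dx": 13,"dy": -20.5,"dz": 0,"turn": 0.058,"fingers": -1}
    - {"dx": 13,"dy": -20.5,"dz": 0,"turn": 0.058,"fingers": -1}
    - {"dx": 13,"dy": -20.5,"dz": 0,"turn": 0.058,"fingers": -1}
    - {"dx": 0,"dy": 0,"dz": 0,"turn": 0,"fingers": -1}
    - {"dx": 0,"dy": 0,"dz": 0,"turn": 0,"fingers": -1}

```text
clock: 9.57
position: [0.6169, -0.1343, 0.1409]
ee_rot: [0.015, 0.977, 0.211, -0.011]
contact_force: [-0.5, -0.3, -1.0]
width: 0.0852
```

```bash
python3 - <<'E'
from h import *
im=look('wrist',[('bar_green',.028)])
print(psi(im['_s'])[1])
E
```

```text
t 9.57 tcp [ 0.6169 -0.1343  0.1409] psi 0.425 w 0.0852 F [-0.5 -0.3 -1. ] q6 -0.72
bar_green 0.67 [269. 185.] rect [ 624.9 -130. ] [30. 82.] 22.4 circ [ 624.3 -130.2] 42.0
bar_green 0.62 [333. 245.] rect [ 731.8 -169.3] [39. 90.] 17.0 circ [ 727.2 -170.7] 45.8
[-0.01445322 -0.03313412 -0.9993464 ]
```

play_rows:
  series:
    - {"dx": 7,"dy": 4,"dz": -10,"turn": -0.03,"fingers": -1}
    - {"dx": 0,"dy": 1,"dz": -25,"turn": 0,"fingers": -1}
    - {"dx": 0,"dy": 1,"dz": -25,"turn": 0,"fingers": -1}
    - {"dx": 0,"dy": 1,"dz": -20,"turn": 0,"fingers": -1}
    - {"dx": 0,"dy": 0,"dz": -10,"turn": 0,"fingers": -1}
    - {"dx": 0,"dy": 0,"dz": 0,"turn": 0,"fingers": -1}
    - {"dx": 0,"dy": 0,"dz": 0,"turn": 0,"fingers": -1}

```text
clock: 10.25
position: [0.62, -0.1191, 0.0485]
ee_rot: [0.013, 0.98, 0.198, -0.012]
contact_force: [-0.7, -0.8, -0.1]
width: 0.0851
```

play_rows:
  series:
    - {"dx": 4,"dy": -8,"dz": -4,"turn": 0,"fingers": -1}
    - {"dx": 0,"dy": 0,"dz": -12,"turn": 0,"fingers": -1}
    - {"dx": 0,"dy": 0,"dz": -9,"turn": 0,"fingers": -1}
    - {"dx": 0,"dy": 0,"dz": 0,"turn": 0,"fingers": -1}
    - {"dx": 0,"dy": 0,"dz": 0,"turn": 0,"fingers": -1}

```text
clock: 10.67
position: [0.627, -0.1284, 0.0252]
ee_rot: [0.015, 0.98, 0.198, -0.008]
contact_force: [-0.1, -0.8, 1.0]
width: 0.085
```

play_rows:
  series:
    - {"dx": -2,"dy": -2,"dz": -4,"turn": 0,"fingers": -1}
    - {"dx": 0,"dy": 0,"dz": -3,"turn": 0,"fingers": -0.5}
    - {"dx": 0,"dy": 0,"dz": 0,"turn": 0,"fingers": 0.2}
    - {"dx": 0,"dy": 0,"dz": 0,"turn": 0,"fingers": 0.6}
    - {"dx": 0,"dy": 0,"dz": 0,"turn": 0,"fingers": 1}
    - {"dx": 0,"dy": 0,"dz": 0,"turn": 0,"fingers": 1}
    - {"dx": 0,"dy": 0,"dz": 0,"turn": 0,"fingers": 1}
    - {"dx": 0,"dy": 0,"dz": 0,"turn": 0,"fingers": 1}

```text
clock: 11.33
position: [0.6254, -0.1311, 0.0188]
ee_rot: [0.016, 0.98, 0.197, -0.007]
contact_force: [-0.1, 0.1, -0.7]
width: 0.0294
```

play_rows:
  series:
    - {"dx": 0,"dy": 0,"dz": 20,"turn": 0,"fingers": 1}
    - {"dx": 0,"dy": 0,"dz": 30,"turn": 0,"fingers": 1}
    - {"dx": 0,"dy": 0,"dz": 35,"turn": 0,"fingers": 1}
    - {"dx": 0,"dy": 0,"dz": 30,"turn": 0,"fingers": 1}
    - {"dx": -5.5,"dy": 28,"dz": 2,"turn": -0.037,"fingers": 1}
    - {"dx": -5.5,"dy": 28,"dz": 0,"turn": -0.037,"fingers": 1}
    - {"dx": -5.5,"dy": 28,"dz": 0,"turn": -0.037,"fingers": 1}
    - {"dx": -5.5,"dy": 28,"dz": 0,"turn": -0.037,"fingers": 1}
    - {"dx": -5.5,"dy": 28,"dz": 0,"turn": -0.037,"fingers": 1}
    - {"dx": -5.5,"dy": 28,"dz": 0,"turn": -0.037,"fingers": 1}
    - {"dx": -5.5,"dy": 28,"dz": 0,"turn": -0.037,"fingers": 1}
    - {"dx": -5.5,"dy": 28,"dz": 0,"turn": -0.037,"fingers": 1}
    - {"dx": -5.5,"dy": 28,"dz": 0,"turn": -0.037,"fingers": 1}
    - {"dx": -5.5,"dy": 28,"dz": 0,"turn": -0.037,"fingers": 1}
    - {"dx": -5.5,"dy": 28,"dz": 0,"turn": -0.037,"fingers": 1}
    - {"dx": -5.5,"dy": 28,"dz": 0,"turn": -0.037,"fingers": 1}
    - {"dx": -5.5,"dy": 28,"dz": 0,"turn": -0.037,"fingers": 1}
    - {"dx": -5.5,"dy": 28,"dz": 0,"turn": -0.037,"fingers": 1}
    - {"dx": 0,"dy": 0,"dz": 0,"turn": 0,"fingers": 1}
    - {"dx": 0,"dy": 0,"dz": 0,"turn": 0,"fingers": 1}

```text
clock: 13.0
position: [0.5377, 0.2783, 0.137]
ee_rot: [0.011, 0.997, -0.075, -0.014]
contact_force: [0.1, 0.0, -2.7]
width: 0.0289
```

```bash
python3 - <<'E'
from h import *
im=look('wrist',[('bin',.061),('board',.006)])
s=im['_s'];print(psi(s)[1]); save(im,"w3.png")
for q in masks_of(im,"bar_green")[:1]:
    print("held",cv2.minAreaRect((corner(q["region"],im,s['position'][2]+.008)*1000).astype(np.float32)))
E
```

```text
t 13.0 tcp [0.5377 0.2783 0.137 ] psi -0.15 w 0.0289 F [ 0.1  0.  -2.7] q6 0.52
bin 0.68 [377. 200.] rect [632.6 258.7] [100. 101.] 82.5 circ [633.  259.5] 69.4
board 0.77 [298. 164.] rect [593.3 224.6] [201. 241.] 82.5 circ [593.4 223.3] 154.3
[-0.02928208 -0.02072549 -0.9993563 ]
held ((538.4254760742188, 280.260009765625), (85.3929214477539, 29.574739456176758), 81.17827606201172)
```

View pics/w3.png

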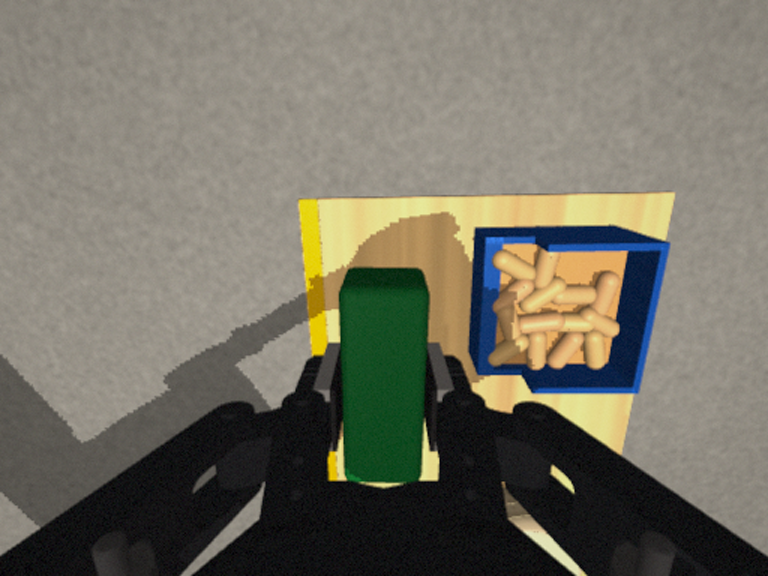

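The green bar is held straight in the jaws, with the bin right of centre at (251,207). I'll shift and lower it.

play_rows:
  series:
    - {"dx": 0,"dy": -12,"dz": -5,"turn": 0.025,"fingers": 1}
    - {"dx": 0,"dy": 0,"dz": -20,"turn": 0,"fingers": 1}
    - {"dx": 0,"dy": 0,"dz": -25,"turn": 0,"fingers": 1}
    - {"dx": 0,"dy": 0,"dz": -20,"turn": 0,"fingers": 1}
    - {"dx": 0,"dy": 0,"dz": -12,"turn": 0,"fingers": 1}
    - {"dx": 0,"dy": 0,"dz": 0,"turn": 0,"fingers": 1}
    - {"dx": 0,"dy": 0,"dz": 0,"turn": 0,"fingers": 1}

```text
clock: 13.78
position: [0.5428, 0.2549, 0.0548]
ee_rot: [0.012, 0.998, -0.069, -0.011]
contact_force: [-0.3, -0.2, -1.3]
width: 0.0295
```

play_rows:
  series:
    - {"dx": -5,"dy": 8,"dz": -5,"turn": 0.01,"fingers": 1}
    - {"dx": 0,"dy": 1,"dz": -10,"turn": 0,"fingers": 1}
    - {"dx": 0,"dy": 1,"dz": -10,"turn": 0,"fingers": 1}
    - {"dx": 0,"dy": 0,"dz": 0,"turn": 0,"fingers": 1}
    - {"dx": 0,"dy": 0,"dz": 0,"turn": 0,"fingers": 1}

```text
clock: 14.2
position: [0.5399, 0.2653, 0.0306]
ee_rot: [0.011, 0.998, -0.064, -0.008]
contact_force: [-0.5, -0.4, -0.3]
width: 0.0291
```

play_rows:
  series:
    - {"dx": -2,"dy": -1,"dz": -3,"turn": 0,"fingers": 1}
    - {"dx": 0,"dy": 0,"dz": -3,"turn": 0,"fingers": 1}
    - {"dx": 0,"dy": 0,"dz": 0,"turn": 0,"fingers": 1}
    - {"dx": 0,"dy": 0,"dz": 0,"turn": 0,"fingers": 1}

```text
clock: 14.53
position: [0.5382, 0.2648, 0.0248]
ee_rot: [0.01, 0.998, -0.064, -0.007]
contact_force: [-0.5, 0.8, -1.8]
width: 0.0293
```

play_rows:
  series:
    - {"dx": 0,"dy": 0,"dz": 0,"turn": 0,"fingers": 0}
    - {"dx": 0,"dy": 0,"dz": 0,"turn": 0,"fingers": -0.15}
    - {"dx": 0,"dy": 0,"dz": 0,"turn": 0,"fingers": -0.15}
    - {"dx": 0,"dy": 0,"dz": 0,"turn": 0,"fingers": -0.15}
    - {"dx": 0,"dy": 0,"dz": 10,"turn": 0,"fingers": -0.15}
    - {"dx": 0,"dy": 0,"dz": 25,"turn": 0,"fingers": -0.15}
    - {"dx": 0,"dy": 0,"dz": 30,"turn": 0,"fingers": -0.3}
    - {"dx": 0,"dy": 0,"dz": 35,"turn": 0,"fingers": -0.5}
    - {"dx": 0,"dy": 0,"dz": 35,"turn": 0,"fingers": -1}
    - {"dx": 0,"dy": 0,"dz": 0,"turn": 0,"fingers": -1}
    - {"dx": 0,"dy": 0,"dz": 0,"turn": 0,"fingers": -1}

```text
clock: 15.45
position: [0.5374, 0.2641, 0.1703]
ee_rot: [0.01, 0.998, -0.064, -0.006]
contact_force: [-0.8, 0.2, -0.7]
width: 0.0855
```

```bash
python3 - <<'E'
from h import *
im=look('wrist',[('bin',.061),('bar_green',.034),('board',.006)])
print(psi(im['_s'])[1])
im=look('top',[('bar_green',.034),('disc',.054),('hub',.026),('board',.006)])
E
```

```text
t 15.45 tcp [0.5374 0.2641 0.1703] psi -0.128 w 0.0855 F [-0.8  0.2 -0.7] q6 0.48
bin 0.72 [358. 184.] rect [633.3 256.6] [ 95. 101.] 82.9 circ [632.4 257.3] 67.4
bar_green 0.8 [258. 178.] rect [539.2 265.6] [81. 31.] 83.1 circ [539.2 265.5] 42.3
board 0.8 [275. 228.] rect [588.7 185.1] [278. 239.] 82.7 circ [588.4 187.7] 179.3
[-0.01369465 -0.01913719 -0.99972307]
t 15.65 tcp [0.5362 0.2637 0.1672] psi -0.128 w 0.0854 F [0.2 0.5 0.1] q6 0.48
bar_green 0.93 [130. 225.] rect [537.5 260. ] [86. 32.] 81.5 circ [538.9 259.8] 44.3
bar_green 0.69 [306. 146.] rect [ 732.9 -171.8] [37. 85.] 15.1 circ [ 734.5 -171.4] 43.0
disc 0.82 [303. 247.] rect [ 486.3 -155.2] [60. 56.] 89.5 circ [ 486.2 -155.1] 30.9
hub 0.92 [397. 242.] rect [ 485.8 -392. ] [63. 56.] 89.5 circ [ 486.3 -391.9] 32.1
hub 0.59 [352. 197.] rect [ 608.3 -283.1] [35. 38.] 87.1 circ [ 608.5 -282.8] 19.8
hub 0.5 [367. 165.] rect [ 692.1 -334.5] [36. 41.] 18.4 circ [ 693.1 -334.1] 21.0
board 0.69 [180. 217.] rect [584.7 154.1] [339. 240.] 82.6 circ [586.4 153.6] 203.8
```

play_rows:
  series:
    - {"dx": -3.5,"dy": -29,"dz": 1,"turn": 0,"fingers": -1}
    - {"dx": -3.5,"dy": -29,"dz": 0,"turn": 0,"fingers": -1}
    - {"dx": -3.5,"dy": -29,"dz": 0,"turn": 0,"fingers": -1}
    - {"dx": -3.5,"dy": -29,"dz": 0,"turn": 0,"fingers": -1}
    - {"dx": -3.5,"dy": -29,"dz": 0,"turn": 0,"fingers": -1}
    - {"dx": -3.5,"dy": -29,"dz": 0,"turn": 0,"fingers": -1}
    - {"dx": -3.5,"dy": -29,"dz": 0,"turn": 0,"fingers": -1}
    - {"dx": -3.5,"dy": -29,"dz": 0,"turn": 0,"fingers": -1}
    - {"dx": -3.5,"dy": -29,"dz": 0,"turn": 0,"fingers": -1}
    - {"dx": -3.5,"dy": -29,"dz": 0,"turn": 0,"fingers": -1}
    - {"dx": -3.5,"dy": -29,"dz": 0,"turn": 0,"fingers": -1}
    - {"dx": -3.5,"dy": -29,"dz": 0,"turn": 0,"fingers": -1}
    - {"dx": -3.5,"dy": -29,"dz": 0,"turn": 0,"fingers": -1}
    - {"dx": -3.5,"dy": -29,"dz": 0,"turn": 0,"fingers": -1}
    - {"dx": 0,"dy": 0,"dz": 0,"turn": 0,"fingers": -1}
    - {"dx": 0,"dy": 0,"dz": 0,"turn": 0,"fingers": -1}

```text
clock: 17.23
position: [0.4808, -0.1586, 0.1595]
ee_rot: [0.011, 0.998, -0.061, -0.015]
contact_force: [-0.7, 0.4, -0.4]
width: 0.085
```

```bash
python3 - <<'E'
from h import *
im=look('wrist',[('disc',.054),('caddy',.04)])
print(psi(im['_s'])[1])
K,R,t=cam(im); he=np.array(im["hand_eye"]); Ki=np.linalg.inv(K)
print(he.round(3), K[0,0])
# tip depth: pad tips seen at given px with known separation
for uvL,uvR,w in [((177,240),(336,240),.085),((227,229),(285,229),.029)]:
    Z=K[0,0]*w/(uvR[0]-uvL[0])
    for uv in (uvL,uvR):
        p=Ki@np.array([uv[0],uv[1],1.])*Z; print((he@np.append(p,1))[:3].round(4))
E
```

```text
t 17.23 tcp [ 0.4808 -0.1586  0.1595] psi -0.123 w 0.085 F [-0.7  0.4 -0.4] q6 -0.3
disc 0.87 [263. 188.] rect [ 486.6 -154.8] [62. 58.] 83.3 circ [ 486.5 -154.8] 31.4
caddy 0.82 [262. 154.] rect [ 487.1 -147.1] [80. 80.] 69.0 circ [ 487.3 -147.7] 54.4
caddy 0.26 [488. 257.] rect [ 685.5 -262.1] [96. 28.] 9.6 circ [ 686.5 -262.1] 49.3
[-0.03060669 -0.01941922 -0.99934285]
[[ 1.     0.002  0.001 -0.   ]
 [-0.002  0.956  0.294 -0.075]
 [-0.001 -0.294  0.956 -0.131]
 [ 0.     0.     0.     1.   ]] 264.93598372571006
[-0.0417 -0.0088 -0.0035]
[ 0.0433 -0.009  -0.0035]
[-0.014  -0.0184 -0.0102]
[ 0.015  -0.0185 -0.0102]
```

play_rows:
  series:
    - {"dx": 5,"dy": 3,"dz": -5,"turn": 0,"fingers": -1}
    - {"dx": 0,"dy": 0,"dz": -25,"turn": 0,"fingers": -1}
    - {"dx": 0,"dy": 0,"dz": -25,"turn": 0,"fingers": -1}
    - {"dx": 0,"dy": 0,"dz": -20,"turn": 0,"fingers": -1}
    - {"dx": 0,"dy": 0,"dz": -10,"turn": 0,"fingers": -1}
    - {"dx": 0,"dy": 0,"dz": 0,"turn": 0,"fingers": -1}
    - {"dx": 0,"dy": 0,"dz": 0,"turn": 0,"fingers": -1}

```text
clock: 17.97
position: [0.4903, -0.1445, 0.0713]
ee_rot: [0.01, 0.998, -0.054, -0.012]
contact_force: [0.7, -0.7, -0.3]
width: 0.0855
```

play_rows:
  series:
    - {"dx": -4,"dy": -10,"dz": -5,"turn": -0.015,"fingers": -1}
    - {"dx": 0,"dy": 0,"dz": -7,"turn": 0,"fingers": -1}
    - {"dx": 0,"dy": 0,"dz": -6,"turn": 0,"fingers": -1}
    - {"dx": 0,"dy": 0,"dz": -3,"turn": 0,"fingers": -1}
    - {"dx": 0,"dy": 0,"dz": 0,"turn": 0,"fingers": -1}
    - {"dx": 0,"dy": 0,"dz": 0,"turn": 0,"fingers": -1}

```text
clock: 18.47
position: [0.4884, -0.1549, 0.0507]
ee_rot: [0.011, 0.998, -0.062, -0.009]
contact_force: [-0.6, -0.6, 0.2]
width: 0.085
```

```bash
python3 - <<'E'
from h import *
im=look('wrist',[('disc',.054)])
save(im,"w4.png")
E
```

```text
t 18.47 tcp [ 0.4884 -0.1549  0.0507] psi -0.124 w 0.085 F [-0.6 -0.6  0.2] q6 -0.28
disc 0.67 [251. 251.] rect [ 485.7 -153.5] [59. 64.] 12.5 circ [ 486.7 -153.1] 32.7
```

View pics/w4.png

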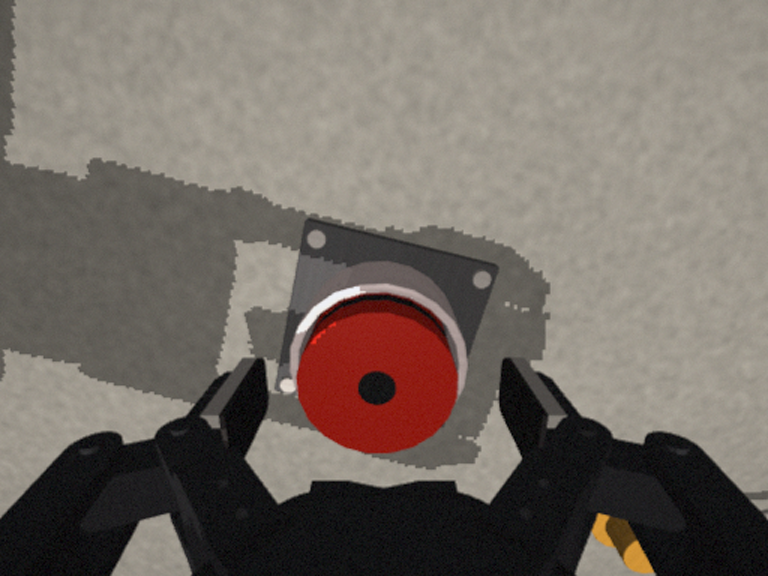

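Disc centred between the pads to within 2 mm, centre dot at (251,259). I'll lower about 4 mm and close gently, and watch the width: it should be near 60 mm, not 72.

play_rows:
  series:
    - {"dx": -2,"dy": 0,"dz": -4,"turn": 0,"fingers": -1}
    - {"dx": 0,"dy": 0,"dz": -1,"turn": 0,"fingers": -0.7}
    - {"dx": 0,"dy": 0,"dz": 0,"turn": 0,"fingers": -0.45}
    - {"dx": 0,"dy": 0,"dz": 0,"turn": 0,"fingers": 0}
    - {"dx": 0,"dy": 0,"dz": 0,"turn": 0,"fingers": 0.5}
    - {"dx": 0,"dy": 0,"dz": 0,"turn": 0,"fingers": 0.5}
    - {"dx": 0,"dy": 0,"dz": 0,"turn": 0,"fingers": 0.5}
  squeeze: 40

```text
clock: 19.15
position: [0.4879, -0.1553, 0.0473]
ee_rot: [0.011, 0.998, -0.062, -0.007]
contact_force: [0.1, -0.7, -0.6]
width: 0.0586
```

play_rows:
  series:
    - {"dx": 0,"dy": 0,"dz": 6,"turn": 0,"fingers": 0.5}
    - {"dx": 0,"dy": 0,"dz": 10,"turn": 0,"fingers": 0.5}
    - {"dx": 0,"dy": 0,"dz": 20,"turn": 0,"fingers": 0.5}
    - {"dx": 0,"dy": 0,"dz": 30,"turn": 0,"fingers": 0.5}
    - {"dx": 0,"dy": 0,"dz": 30,"turn": 0,"fingers": 0.5}
    - {"dx": 6,"dy": 13,"dz": 20,"turn": 0,"fingers": 0.5}
    - {"dx": 12,"dy": 27,"dz": 5,"turn": 0,"fingers": 0.5}
    - {"dx": 12,"dy": 27,"dz": 0,"turn": 0,"fingers": 0.5}
    - {"dx": 12,"dy": 27,"dz": 0,"turn": 0,"fingers": 0.5}
    - {"dx": 12,"dy": 27,"dz": 0,"turn": 0,"fingers": 0.5}
    - {"dx": 12,"dy": 27,"dz": 0,"turn": 0,"fingers": 0.5}
    - {"dx": 12,"dy": 27,"dz": 0,"turn": 0,"fingers": 0.5}
    - {"dx": 12,"dy": 27,"dz": 0,"turn": 0,"fingers": 0.5}
    - {"dx": 12,"dy": 27,"dz": 0,"turn": 0,"fingers": 0.5}
    - {"dx": 12,"dy": 27,"dz": 0,"turn": 0,"fingers": 0.5}
    - {"dx": 12,"dy": 27,"dz": 0,"turn": 0,"fingers": 0.5}
    - {"dx": 6,"dy": 13,"dz": 0,"turn": 0,"fingers": 0.5}
    - {"dx": 0,"dy": 0,"dz": 0,"turn": 0,"fingers": 0.5}
    - {"dx": 0,"dy": 0,"dz": 0,"turn": 0,"fingers": 0.5}

```text
clock: 20.73
position: [0.6188, 0.1557, 0.1774]
ee_rot: [0.011, 0.998, -0.063, -0.01]
contact_force: [-0.5, -1.0, -1.2]
width: 0.0582
```

```bash
python3 - <<'E'
from h import *
im=look('wrist',[('wheel',.04),('bin',.061)])
s=im['_s'];print(psi(s)[1]); save(im,"w5.png")
for q in masks_of(im,"disc")[:1]:
    print("held",cv2.minEnclosingCircle((corner(q["region"],im,s['position'][2]+.007)*1000).astype(np.float32)))
E
```

```text
t 20.73 tcp [0.6188 0.1557 0.1774] psi -0.127 w 0.0582 F [-0.5 -1.  -1.2] q6 0.28
bin 0.81 [271.  73.] rect [638.9 252.3] [90. 87.] 82.7 circ [639.8 252.9] 60.4
bin 0.46 [167.  84.] rect [550.9 259.7] [71. 33.] 82.4 circ [549.1 259.5] 37.3
[-0.02046367 -0.02123678 -0.99956502]
held ((619.4942016601562, 157.69305419921875), 33.20235824584961)
```

View pics/w5.png

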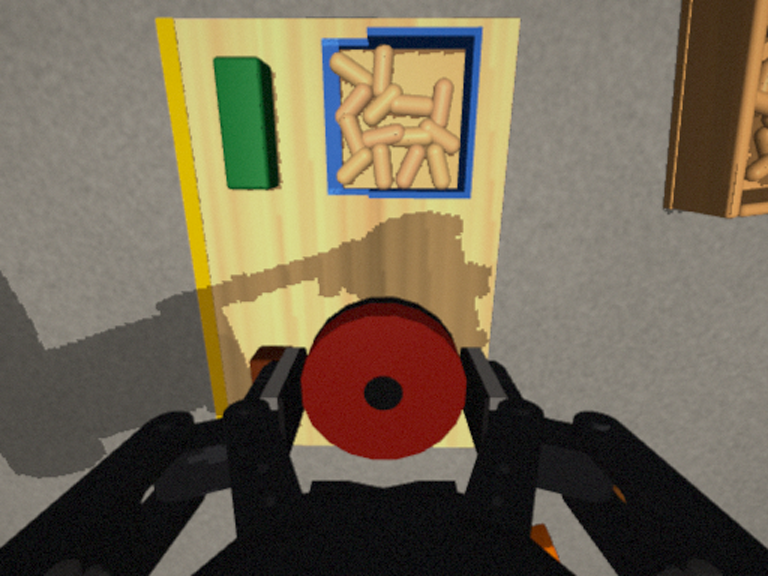

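play_rows:
  series:
    - {"dx": 4,"dy": -6,"dz": -10,"turn": 0,"fingers": 0.5}
    - {"dx": 0,"dy": 0,"dz": -25,"turn": 0,"fingers": 0.5}
    - {"dx": 0,"dy": 0,"dz": -30,"turn": 0,"fingers": 0.5}
    - {"dx": 0,"dy": 0,"dz": -25,"turn": 0,"fingers": 0.5}
    - {"dx": 0,"dy": 0,"dz": -10,"turn": 0,"fingers": 0.5}
    - {"dx": 0,"dy": 0,"dz": 0,"turn": 0,"fingers": 0.5}
    - {"dx": 0,"dy": 0,"dz": 0,"turn": 0,"fingers": 0.5}

```text
clock: 21.52
position: [0.623, 0.1375, 0.0752]
ee_rot: [0.012, 0.998, -0.069, -0.007]
contact_force: [0.8, 0.1, -1.7]
width: 0.0585
```

play_rows:
  series:
    - {"dx": 0,"dy": 9,"dz": -5,"turn": 0.01,"fingers": 0.5}
    - {"dx": 0,"dy": 1,"dz": -15,"turn": 0,"fingers": 0.5}
    - {"dx": 0,"dy": 1,"dz": -15,"turn": 0,"fingers": 0.5}
    - {"dx": 0,"dy": 1,"dz": -8,"turn": 0,"fingers": 0.5}
    - {"dx": 0,"dy": 0,"dz": 0,"turn": 0,"fingers": 0.5}
    - {"dx": 0,"dy": 0,"dz": 0,"turn": 0,"fingers": 0.5}

```text
clock: 22.02
position: [0.629, 0.1519, 0.0377]
ee_rot: [0.011, 0.998, -0.063, 0.0]
contact_force: [0.4, -0.2, -0.4]
width: 0.0581
```

play_rows:
  series:
    - {"dx": -5,"dy": -4,"dz": -4,"turn": 0,"fingers": 0.5}
    - {"dx": 0,"dy": 0,"dz": -6,"turn": 0,"fingers": 0.5}
    - {"dx": 0,"dy": 0,"dz": -4,"turn": 0,"fingers": 0.5}
    - {"dx": 0,"dy": 0,"dz": 0,"turn": 0,"fingers": 0.5}
    - {"dx": 0,"dy": 0,"dz": 0,"turn": 0,"fingers": 0.5}

```text
clock: 22.43
position: [0.6255, 0.1481, 0.0259]
ee_rot: [0.01, 0.998, -0.063, 0.003]
contact_force: [0.2, -0.0, -1.6]
width: 0.0583
```

play_rows:
  series:
    - {"dx": -2,"dy": 0,"dz": -3,"turn": 0,"fingers": 0.5}
    - {"dx": 0,"dy": 0,"dz": -3,"turn": 0,"fingers": 0.5}
    - {"dx": 0,"dy": 0,"dz": -1,"turn": 0,"fingers": 0.5}
    - {"dx": 0,"dy": 0,"dz": 0,"turn": 0,"fingers": 0.5}

```text
clock: 22.77
position: [0.624, 0.1481, 0.0194]
ee_rot: [0.01, 0.998, -0.063, 0.004]
contact_force: [-1.5, -0.5, 1.8]
width: 0.0586
```

play_rows:
  series:
    - {"dx": 0,"dy": 0,"dz": 0,"turn": 0,"fingers": -0.6}
    - {"dx": 0,"dy": 0,"dz": 0,"turn": 0,"fingers": -0.9}
    - {"dx": 0,"dy": 0,"dz": 0,"turn": 0,"fingers": -1}
    - {"dx": 0,"dy": 0,"dz": 0,"turn": 0,"fingers": -1}
    - {"dx": 0,"dy": 0,"dz": 10,"turn": 0,"fingers": -1}
    - {"dx": 0,"dy": 0,"dz": 25,"turn": 0,"fingers": -1}
    - {"dx": 0,"dy": 0,"dz": 30,"turn": 0,"fingers": -1}
    - {"dx": 0,"dy": 0,"dz": 35,"turn": 0,"fingers": -1}
    - {"dx": 0,"dy": 0,"dz": 35,"turn": 0,"fingers": -1}
    - {"dx": 0,"dy": 0,"dz": 0,"turn": 0,"fingers": -1}
    - {"dx": 0,"dy": 0,"dz": 0,"turn": 0,"fingers": -1}

```text
clock: 23.68
position: [0.622, 0.1478, 0.1626]
ee_rot: [0.01, 0.998, -0.063, 0.003]
contact_force: [-0.2, -0.5, -1.3]
width: 0.0852
```

```bash
python3 - <<'E'
from h import *
im=look('wrist',[('disc',.026),('bin',.061),('wheel',.04),('bar_green',.034)])
print(psi(im['_s'])[1])
E
```

```text
t 23.68 tcp [0.622  0.1478 0.1626] psi -0.127 w 0.0852 F [-0.2 -0.5 -1.3] q6 0.27
disc 0.65 [257. 184.] rect [624.8 148.4] [61. 56.] 82.7 circ [626.  148.1] 30.9
bin 0.56 [260.  60.] rect [639.2 252.4] [91. 88.] 83.0 circ [639.9 252. ] 61.1
bin 0.43 [414. 363.] rect [781.9 -89.2] [30. 84.] 24.8 circ [787.6 -86.5] 42.8
wheel 0.57 [254. 272.] rect [611.5  50.7] [102.  89.] 82.4 circ [611.5  50.6] 51.6
bar_green 0.69 [151.  72.] rect [542.7 262.6] [79. 38.] 82.5 circ [541.4 262.5] 41.9
[ 0.00514895 -0.02045721 -0.99977747]
```

play_rows:
  series:
    - {"dx": 0,"dy": -14,"dz": 5,"turn": -0.05,"fingers": -1}
    - {"dx": -1,"dy": -27,"dz": 2,"turn": -0.09,"fingers": -1}
    - {"dx": -1,"dy": -27,"dz": 1,"turn": -0.09,"fingers": -1}
    - {"dx": -1,"dy": -27,"dz": 0,"turn": -0.09,"fingers": -1}
    - {"dx": -1,"dy": -27,"dz": 0,"turn": -0.09,"fingers": -1}
    - {"dx": -1,"dy": -27,"dz": 0,"turn": -0.09,"fingers": -1}
    - {"dx": -1,"dy": -27,"dz": 0,"turn": -0.09,"fingers": -1}
    - {"dx": -1,"dy": -27,"dz": 0,"turn": -0.09,"fingers": -1}
    - {"dx": -1,"dy": -27,"dz": 0,"turn": -0.09,"fingers": -1}
    - {"dx": -1,"dy": -27,"dz": 0,"turn": -0.09,"fingers": -1}
    - {"dx": -1,"dy": -27,"dz": 0,"turn": -0.09,"fingers": -1}
    - {"dx": -1,"dy": -27,"dz": 0,"turn": -0.09,"fingers": -1}
    - {"dx": -1,"dy": -27,"dz": 0,"turn": -0.09,"fingers": -1}
    - {"dx": -1,"dy": -27,"dz": 0,"turn": -0.09,"fingers": -1}
    - {"dx": -1,"dy": -27,"dz": 0,"turn": -0.08,"fingers": -1}
    - {"dx": -1,"dy": -20,"dz": 0,"turn": 0,"fingers": -1}
    - {"dx": 0,"dy": 0,"dz": 0,"turn": 0,"fingers": -1}
    - {"dx": 0,"dy": 0,"dz": 0,"turn": 0,"fingers": -1}

```text
clock: 25.43
position: [0.5882, -0.2793, 0.1362]
ee_rot: [0.006, 0.735, -0.678, -0.032]
contact_force: [-0.1, 0.3, -0.9]
width: 0.0857
```

```bash
python3 - <<'E'
from h import *
im=look('wrist',[('hub',.026),('hub',.006),('screwdriver',.005)])
print(psi(im['_s'])[1]); save(im,"w6.png")
E
```

```text
t 25.43 tcp [ 0.5882 -0.2793  0.1362] psi -1.491 w 0.0857 F [-0.1  0.3 -0.9] q6 0.94
hub 0.95 [272. 158.] rect [ 616.  -288.6] [38. 38.] 5.4 circ [ 616.3 -289.1] 19.6
hub 0.81 [343.  68.] rect [ 694.4 -336.9] [38. 39.] 39.2 circ [ 694.3 -337. ] 19.7
hub 0.67 [379. 265.] rect [ 520.  -407.5] [31.  5.] 45.1 circ [ 518.7 -406.2] 15.5
hub 0.95 [272. 158.] rect [ 611.5 -289.5] [41. 41.] 5.4 circ [ 611.7 -290.1] 21.3
hub 0.81 [343.  68.] rect [ 696.5 -341.9] [41. 42.] 39.2 circ [ 696.4 -342. ] 21.3
hub 0.67 [379. 265.] rect [ 507.4 -418.4] [34.  5.] 45.1 circ [ 506.  -417.1] 16.8
screwdriver 0.61 [274.  32.] rect [ 698.2 -280.2] [91. 23.] 5.0 circ [ 698.5 -279.4] 46.4
[-0.05544154  0.03409083 -0.99787978]
```

View pics/w6.png

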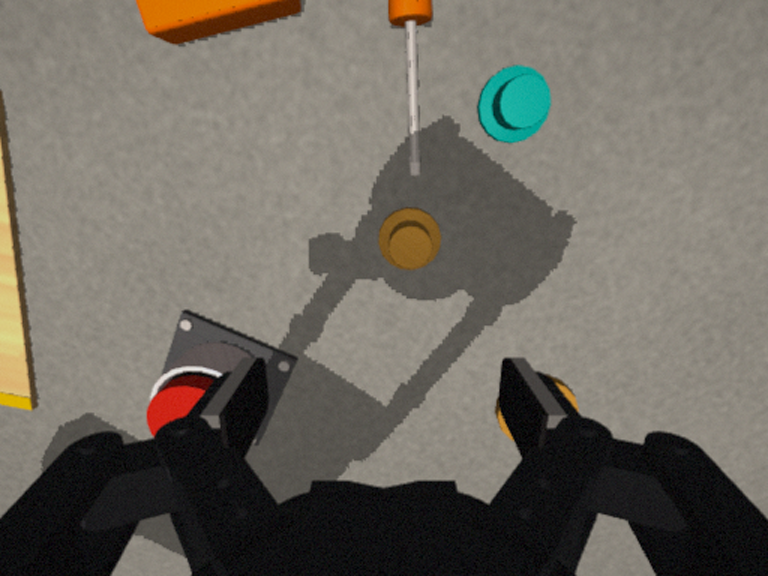

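The small brass hub is at (272,158), the screwdriver tip 45 px above it. The jaw axis lies across, clear of the tip. I'll move over it and descend.

play_rows:
  series:
    - {"dx": 10,"dy": -4,"dz": 0,"turn": 0,"fingers": -1}
    - {"dx": 12,"dy": -4,"dz": -10,"turn": 0,"fingers": -1}
    - {"dx": 0,"dy": 0,"dz": -20,"turn": 0,"fingers": -1}
    - {"dx": 0,"dy": 0,"dz": -20,"turn": 0,"fingers": -1}
    - {"dx": 0,"dy": 0,"dz": -15,"turn": 0,"fingers": -1}
    - {"dx": 0,"dy": 0,"dz": 0,"turn": 0,"fingers": -1}
    - {"dx": 0,"dy": 0,"dz": 0,"turn": 0,"fingers": -1}

```text
clock: 26.22
position: [0.6167, -0.278, 0.07]
ee_rot: [0.005, 0.739, -0.673, -0.029]
contact_force: [0.8, 0.9, 0.4]
width: 0.0852
```

```bash
python3 - <<'E'
from h import *
im=look('wrist',[('hub',.026),('hub',.006)])
print(psi(im['_s'])[1])
E
```

```text
t 26.22 tcp [ 0.6167 -0.278   0.07  ] psi -1.478 w 0.0852 F [0.8 0.9 0.4] q6 0.95
hub 0.94 [364. 107.] rect [ 696.7 -334.7] [37. 37.] 43.4 circ [ 696.8 -335.7] 19.8
hub 0.69 [274. 215.] rect [ 620.3 -288.8] [39. 37.] 50.2 circ [ 619.2 -288.1] 20.9
hub 0.94 [364. 107.] rect [ 696.6 -341.7] [41. 41.] 43.4 circ [ 696.7 -342.7] 22.1
hub 0.69 [274. 215.] rect [ 611.2 -290.4] [44. 41.] 50.2 circ [ 610.  -289.6] 23.3
[-0.04988003  0.03248148 -0.9982269 ]
```

play_rows:
  series:
    - {"dx": -5,"dy": -9,"dz": -4,"turn": 0,"fingers": -1}
    - {"dx": 0,"dy": 0,"dz": -12,"turn": 0,"fingers": -1}
    - {"dx": 0,"dy": 0,"dz": -10,"turn": 0,"fingers": -1}
    - {"dx": 0,"dy": 0,"dz": 0,"turn": 0,"fingers": -1}
    - {"dx": 0,"dy": 0,"dz": 0,"turn": 0,"fingers": -1}

```text
clock: 26.78
position: [0.6129, -0.2903, 0.0464]
ee_rot: [0.004, 0.739, -0.673, -0.025]
contact_force: [1.3, 0.5, 0.4]
width: 0.0851
```

```bash
python3 - <<'E'
from h import *
im=look('wrist',[('hub',.026),('hub',.006)]); save(im,"w7.png")
E
```

```text
t 26.78 tcp [ 0.6129 -0.2903  0.0464] psi -1.478 w 0.0851 F [1.3 0.5 0.4] q6 0.93
hub 0.83 [395. 370.] rect [ 514.  -406.5] [38. 16.] 7.9 circ [ 513.3 -406.8] 19.9
hub 0.7 [357. 100.] rect [ 695.9 -335.3] [37. 37.] 41.1 circ [ 695.7 -336.3] 19.6
hub 0.62 [254. 222.] rect [ 620.2 -290.3] [41. 37.] 32.5 circ [ 619.4 -289.5] 21.4
hub 0.83 [395. 370.] rect [ 489.9 -422.6] [43. 18.] 7.9 circ [ 489.1 -422.9] 22.6
hub 0.7 [357. 100.] rect [ 696.2 -341.9] [41. 42.] 41.1 circ [ 696.1 -342.9] 22.2
hub 0.62 [254. 222.] rect [ 610.4 -290.7] [46. 42.] 32.5 circ [ 609.5 -289.9] 24.2
```

View pics/w7.png

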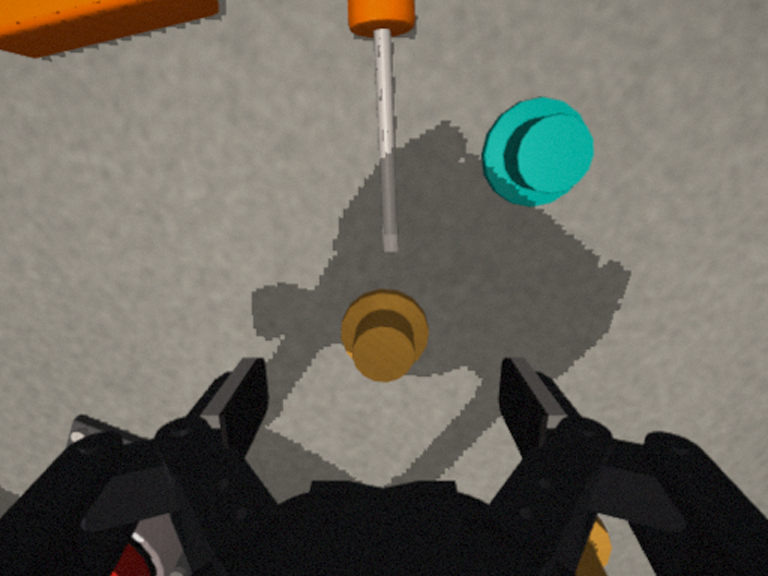

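The hub is centred between the pads at (256,222), and the screwdriver tip (260,166) is clear. Descending to the neck.

play_rows:
  series:
    - {"dx": 0,"dy": 0,"dz": -8,"turn": 0,"fingers": -0.6}
    - {"dx": 0,"dy": 0,"dz": -10,"turn": 0,"fingers": -0.3}
    - {"dx": 0,"dy": 0,"dz": -5,"turn": 0,"fingers": -0.3}
    - {"dx": 0,"dy": 0,"dz": 0,"turn": 0,"fingers": -0.3}
    - {"dx": 0,"dy": 0,"dz": 0,"turn": 0,"fingers": -0.3}

```text
clock: 27.35
position: [0.6137, -0.29, 0.022]
ee_rot: [0.004, 0.739, -0.673, -0.024]
contact_force: [-0.4, -0.3, -0.0]
width: 0.0555
```

play_rows:
  series:
    - {"dx": -1.5,"dy": 0,"dz": -2,"turn": 0,"fingers": 0}
    - {"dx": 0,"dy": 0,"dz": 0,"turn": 0,"fingers": 0.4}
    - {"dx": 0,"dy": 0,"dz": 0,"turn": 0,"fingers": 1}
    - {"dx": 0,"dy": 0,"dz": 0,"turn": 0,"fingers": 1}
    - {"dx": 0,"dy": 0,"dz": 0,"turn": 0,"fingers": 1}
    - {"dx": 0,"dy": 0,"dz": 0,"turn": 0,"fingers": 1}

```text
clock: 27.85
position: [0.6123, -0.2899, 0.0201]
ee_rot: [0.004, 0.739, -0.673, -0.024]
contact_force: [0.1, -1.0, -1.4]
width: 0.0255
```

```bash
python3 - <<'E'
from h import *
im=look('wrist',[('hub',.026),('hub',.006)])
E
```

```text
t 27.85 tcp [ 0.6123 -0.2899  0.0201] psi -1.478 w 0.0255 F [ 0.1 -1.  -1.4] q6 0.93
hub 0.72 [256. 243.] rect [ 620.2 -289.9] [44. 32.] 6.8 circ [ 620.1 -289.8] 22.1
hub 0.7 [377. 372.] rect [ 535.6 -374.5] [22.  4.] 47.1 circ [ 535.9 -374.8] 11.0
hub 0.58 [378. 101.] rect [ 695.4 -334.9] [38. 36.] 61.5 circ [ 696.2 -335.6] 20.0
hub 0.72 [256. 243.] rect [ 608.4 -290.5] [51. 37.] 6.8 circ [ 608.4 -290.4] 25.7
hub 0.7 [377. 372.] rect [ 510.  -388.9] [26.  4.] 47.1 circ [ 510.4 -389.3] 12.8
hub 0.58 [378. 101.] rect [ 695.9 -342.9] [44. 41.] 61.5 circ [ 696.9 -343.7] 23.3
```

play_rows:
  series:
    - {"dx": 0,"dy": 0,"dz": 15,"turn": 0,"fingers": 1}
    - {"dx": 0,"dy": 0,"dz": 30,"turn": 0,"fingers": 1}
    - {"dx": 0,"dy": 0,"dz": 35,"turn": 0,"fingers": 1}
    - {"dx": 0,"dy": 10,"dz": 35,"turn": 0,"fingers": 1}
    - {"dx": 1,"dy": 28,"dz": 5,"turn": 0,"fingers": 1}
    - {"dx": 1,"dy": 29,"dz": 1,"turn": 0,"fingers": 1}
    - {"dx": 1,"dy": 29,"dz": 0,"turn": 0,"fingers": 1}
    - {"dx": 1,"dy": 29,"dz": 0,"turn": 0,"fingers": 1}
    - {"dx": 1,"dy": 29,"dz": 0,"turn": 0,"fingers": 1}
    - {"dx": 1,"dy": 29,"dz": 0,"turn": 0,"fingers": 1}
    - {"dx": 1,"dy": 29,"dz": 0,"turn": 0,"fingers": 1}
    - {"dx": 1,"dy": 29,"dz": 0,"turn": 0,"fingers": 1}
    - {"dx": 1,"dy": 29,"dz": 0,"turn": 0,"fingers": 1}
    - {"dx": 1,"dy": 29,"dz": 0,"turn": 0,"fingers": 1}
    - {"dx": 1,"dy": 29,"dz": 0,"turn": 0,"fingers": 1}
    - {"dx": 1,"dy": 29,"dz": 0,"turn": 0,"fingers": 1}
    - {"dx": 1,"dy": 29,"dz": 0,"turn": 0,"fingers": 1}
    - {"dx": 0,"dy": 29,"dz": 0,"turn": 0,"fingers": 1}
    - {"dx": 0,"dy": 0,"dz": 0,"turn": 0,"fingers": 1}
    - {"dx": 0,"dy": 0,"dz": 0,"turn": 0,"fingers": 1}

```text
clock: 29.67
position: [0.621, 0.1426, 0.1459]
ee_rot: [0.003, 0.738, -0.675, -0.023]
contact_force: [-0.1, -0.3, -1.9]
width: 0.0254
```

```bash
python3 - <<'E'
from h import *
im=look('wrist',[('disc',.026)])
s=im['_s'];print(psi(s)[1]); save(im,"w8.png")
for q in masks_of(im,"hub")[:2]:
    for dz in (.006,-.014): print("held",q["p"],q["xy"],cv2.minAreaRect((corner(q["region"],im,s['position'][2]+dz)*1000).astype(np.float32)))
E
```

```text
t 29.67 tcp [0.621  0.1426 0.1459] psi -1.482 w 0.0254 F [-0.1 -0.3 -1.9] q6 1.57
[-0.03811017  0.02667754 -0.99891738]
held 0.88 [254.2, 240.4] ((628.9087524414062, 144.39926147460938), (31.352800369262695, 43.853031158447266), 86.65648651123047)
held 0.88 [254.2, 240.4] ((617.2249145507812, 144.13247680664062), (36.471900939941406, 51.01308059692383), 86.65648651123047)
```

View pics/w8.png

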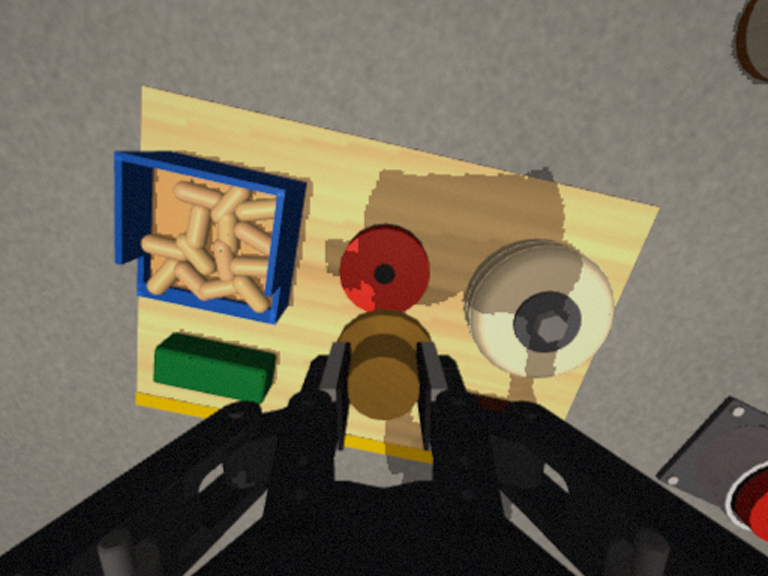

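```bash
python3 - <<'E'
from h import *
im=grab('wrist'); s=im['_s']; print(s['position'],"dot",pix2w(im,(256.3,182.5),.026),"neck",pix2w(im,(256,258.7),s['position'][2]+.006),"flange ctr", pix2w(im,(256,236),s['position'][2]-.015))
E
```

```text
[0.62113334 0.14082068 0.14599074] dot [0.6240379  0.14357874] neck [0.62032936 0.14016918] flange ctr [0.62250589 0.14092536]
```

play_rows:
  series:
    - {"dx": 3,"dy": 5,"dz": -5,"turn": 0,"fingers": 1}
    - {"dx": 0,"dy": 0,"dz": -20,"turn": 0,"fingers": 1}
    - {"dx": 0,"dy": 0,"dz": -20,"turn": 0,"fingers": 1}
    - {"dx": 0,"dy": 0,"dz": -8,"turn": 0,"fingers": 1}
    - {"dx": 0,"dy": 0,"dz": 0,"turn": 0,"fingers": 1}
    - {"dx": 0,"dy": 0,"dz": 0,"turn": 0,"fingers": 1}
    - {"dx": 0,"dy": 0,"dz": 0,"turn": 0,"fingers": 1}

```text
clock: 30.45
position: [0.6272, 0.1401, 0.0918]
ee_rot: [0.002, 0.733, -0.679, -0.022]
contact_force: [-0.4, -0.3, -1.0]
width: 0.0255
```

```bash
python3 - <<'E'
from h import *
im=look('wrist',[('disc',.026)]); s=im['_s'];print(psi(s)[1]);save(im,"w9.png")
# project candidate disc outlines
for c in [(.624,.144),(.6255,.148)]:
    print(c,[w2pix(im,(c[0]+.03*np.cos(a),c[1]+.03*np.sin(a),.026)).round() for a in (0,np.pi/2,-np.pi/2)])
E
```

```text
t 30.45 tcp [0.6272 0.1401 0.0918] psi -1.495 w 0.0255 F [-0.4 -0.3 -1. ] q6 1.58
disc 0.79 [245. 196.] rect [634.7 148. ] [47. 59.] 13.2 circ [627.7 146.3] 31.2
disc 0.26 [344. 335.] rect [498.7  50.9] [28.  9.] 42.8 circ [501.1  48.3] 14.1
[-0.03420484  0.02676081 -0.9990565 ]
(0.624, 0.144) [array([255., 174.]), array([215., 207.]), array([290., 213.])]
(0.6255, 0.148) [array([250., 171.]), array([210., 205.]), array([285., 211.])]
```

View pics/w9.png

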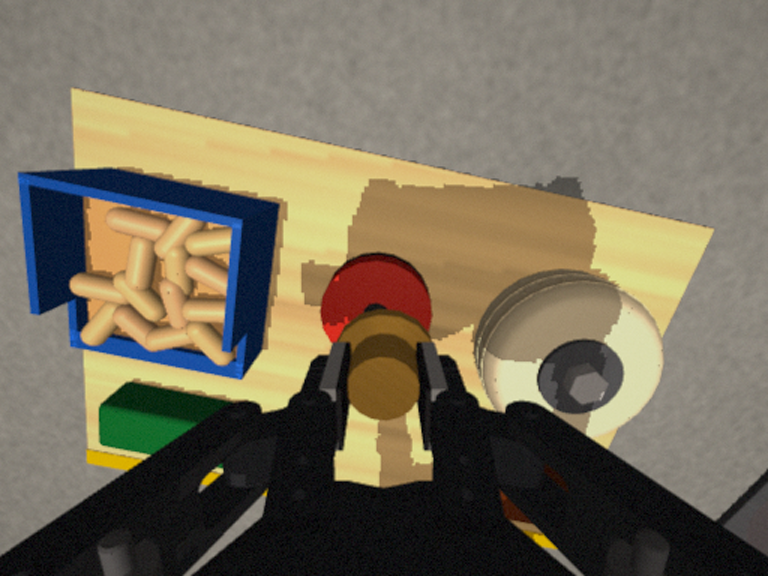

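play_rows:
  series:
    - {"dx": -1,"dy": 5,"dz": -4,"turn": 0,"fingers": 1}
    - {"dx": 0,"dy": 1,"dz": -12,"turn": 0,"fingers": 1}
    - {"dx": 0,"dy": 0,"dz": -12,"turn": 0,"fingers": 1}
    - {"dx": 0,"dy": 0,"dz": -5,"turn": 0,"fingers": 1}
    - {"dx": 0,"dy": 0,"dz": 0,"turn": 0,"fingers": 1}
    - {"dx": 0,"dy": 0,"dz": 0,"turn": 0,"fingers": 1}

```text
clock: 31.05
position: [0.6281, 0.1481, 0.0594]
ee_rot: [-0.001, 0.734, -0.679, -0.019]
contact_force: [0.2, -0.5, -0.5]
width: 0.0257
```

play_rows:
  series:
    - {"dx": -2.5,"dy": -3,"dz": -4,"turn": 0,"fingers": 1}
    - {"dx": 0,"dy": 0,"dz": -4,"turn": 0,"fingers": 1}
    - {"dx": 0,"dy": 0,"dz": -2,"turn": 0,"fingers": 1}
    - {"dx": 0,"dy": 0,"dz": 0,"turn": 0,"fingers": 1}
    - {"dx": 0,"dy": 0,"dz": 0,"turn": 0,"fingers": 1}

```text
clock: 31.47
position: [0.6257, 0.1449, 0.0492]
ee_rot: [-0.002, 0.734, -0.679, -0.019]
contact_force: [-0.4, -0.2, -0.7]
width: 0.0256
```

```bash
python3 - <<'E'
from h import *
im=look('wrist',[('disc',.026)]); s=im['_s']; save(im,"w10.png",(150,130,362,330),3)
a=grab('side'); save(a,"s2.png",(190,170,330,310),4)
E
```

```text
t 31.47 tcp [0.6257 0.1449 0.0492] psi -1.494 w 0.0256 F [-0.4 -0.2 -0.7] q6 1.58
```

View pics/w10.png

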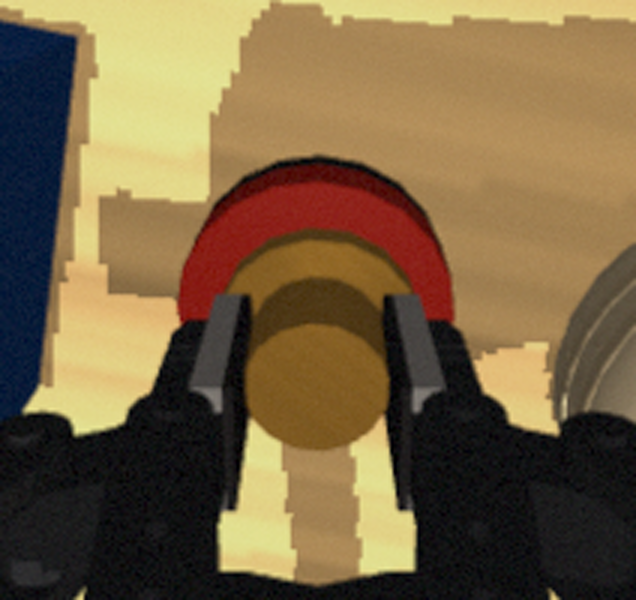

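The hub is centred on the disc to within about 2 mm: margins of about 50 crop px left, right and behind. Setting it down and releasing.

play_rows:
  series:
    - {"dx": 0,"dy": 0,"dz": -2,"turn": 0,"fingers": 1}
    - {"dx": 0,"dy": 0,"dz": -1,"turn": 0,"fingers": 1}
    - {"dx": 0,"dy": 0,"dz": 0,"turn": 0,"fingers": 1}

```text
clock: 31.87
position: [0.6264, 0.1451, 0.0467]
ee_rot: [-0.002, 0.734, -0.679, -0.018]
contact_force: [-0.9, 0.9, -1.6]
width: 0.0254
```

play_rows:
  series:
    - {"dx": 0,"dy": 0,"dz": -0.5,"turn": 0,"fingers": 1}
    - {"dx": 0,"dy": 0,"dz": 0,"turn": 0,"fingers": 0.2}
    - {"dx": 0,"dy": 0,"dz": 0,"turn": 0,"fingers": -0.1}
    - {"dx": 0,"dy": 0,"dz": 0,"turn": 0,"fingers": -0.2}
    - {"dx": 0,"dy": 0,"dz": 0,"turn": 0,"fingers": -0.2}
    - {"dx": 0,"dy": 0,"dz": 8,"turn": 0,"fingers": -0.2}
    - {"dx": 0,"dy": 0,"dz": 20,"turn": 0,"fingers": -0.2}
    - {"dx": 0,"dy": 0,"dz": 30,"turn": 0,"fingers": -0.4}
    - {"dx": 0,"dy": 0,"dz": 35,"turn": 0,"fingers": -0.5}
    - {"dx": 0,"dy": 0,"dz": 35,"turn": 0,"fingers": -0.5}
    - {"dx": -25,"dy": 0,"dz": 20,"turn": 0,"fingers": -0.5}
    - {"dx": -35,"dy": 0,"dz": 0,"turn": 0,"fingers": -0.5}
    - {"dx": -35,"dy": 0,"dz": 0,"turn": 0,"fingers": -0.5}
    - {"dx": 0,"dy": 0,"dz": 0,"turn": 0,"fingers": -0.5}
    - {"dx": 0,"dy": 0,"dz": 0,"turn": 0,"fingers": -0.5}

```text
clock: 33.12
position: [0.5281, 0.1447, 0.2068]
ee_rot: [-0.005, 0.734, -0.679, -0.016]
contact_force: [0.3, 0.2, 0.1]
width: 0.0639
```

```bash
python3 - <<'E'
from h import *
im=look('wrist',[('disc',.026),('hub',.032),('bar_brown',.034),('bar_green',.034),('wheel',.048),('bin',.061)]); save(im,"w11.png")
im=look('side',[]); save(im,"s3.png",(130,110,330,320),3)
look('top',[('jar',.08),('screwdriver',.015)])
E
```

```text
t 33.12 tcp [0.5281 0.1447 0.2068] psi -1.494 w 0.0639 F [0.3 0.2 0.1] q6 1.6
disc 0.69 [252. 101.] rect [624.9 146. ] [58. 57.] 4.6 circ [624.6 145.3] 29.9
hub 0.66 [266.  85.] rect [625.6 145.1] [40. 39.] 51.1 circ [625.4 145.3] 20.4
bar_brown 0.59 [331. 190.] rect [516.8  57.8] [83. 34.] 83.2 circ [516.7  58. ] 42.7
bar_brown 0.31 [166.  58.] rect [640.3 256.7] [111.  97.] 82.4 circ [640.8 257.2] 70.0
bar_green 0.86 [164. 159.] rect [540.5 258.7] [83. 35.] 83.4 circ [542.1 259. ] 43.4
wheel 0.84 [357. 109.] rect [611.5  48.8] [89. 86.] 69.1 circ [611.6  49. ] 45.3
bin 0.88 [164.  59.] rect [637.5 247. ] [100.  88.] 82.7 circ [637.6 247.3] 64.3
t 33.47 tcp [0.5296 0.1445 0.2046] psi -1.495 w 0.0639 F [-0.  -0.1  1.1] q6 1.6
t 33.52 tcp [0.5295 0.1445 0.2046] psi -1.495 w 0.0642 F [ 0.   0.2 -0. ] q6 1.6
jar 0.59 [266. 124.] rect [775.5 -71.1] [54. 78.] 82.7 circ [775.8 -69.1] 39.2
screwdriver 0.95 [342. 139.] rect [ 734.4 -276.5] [160.  26.] 8.4 circ [ 734.5 -277.2] 80.1
```

View pics/w11.png

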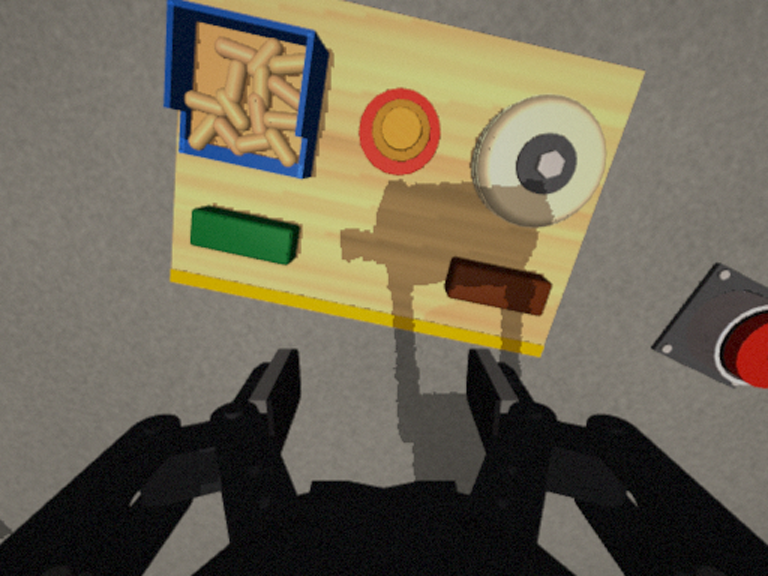

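View pics/s3.png

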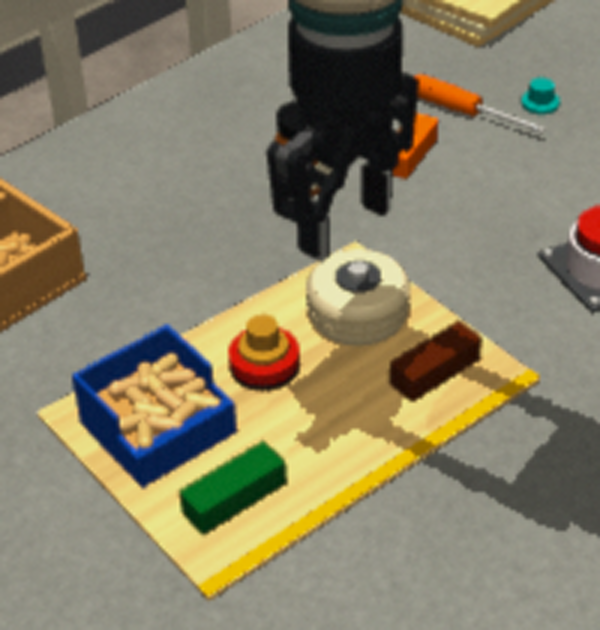

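```bash
python3 -c "
from rig import *
print(sign_off())"
```

```text
the job is handed in; nothing more can be done
None
```

The polishing kit is set out on the board and I handed the job in at about 33.5 s on the robot's clock, against the 112 s limit. I moved, in order, the brown bar, the green bar, the top red disc and the small brass hub. The last pictures show everything released and flat, with the gripper well above the board.

Final camera estimates in the board's axes, good to a few mm:

| Item | Measured | Allowed |
|---|---|---|
| Disc from row midpoint | about 1 mm in x, -3 mm in y | ±15 mm |
| Hub from disc centre | about 1 mm | 10 mm |
| Brown bar from wheel | x -95 mm, y about 0 | x -118 to -82 mm, y ±15 mm |
| Green bar from bin | x -99 mm, y -3 mm | x -118 to -82 mm, y ±15 mm |
| Bars against the yellow edge | within about 1 degree | 15 degrees |

- **Bystanders:** top-camera readings for the jar and screwdriver differ by at most about 3 mm from the start, which is measurement noise.
- **Disagreements between checks:** the disc's position along the edge read 3 to 5 mm differently between views. The green bar and the wheel also varied by up to about 6 mm from view to view. All of these stay inside the tolerances.
- **Tool tilt:** the tool drifted up to about 0.065 rad off vertical during the moves. I could not correct it, but the placed parts look flat.

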